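# Stir, close and send the salad pot to the serving side

### The arm

A 6-joint arm with a two-finger parallel gripper is mounted at the origin on the work surface. World frame = base frame: x ahead of the robot, y to its left, z up, the work surface at z = 0. Lengths are in m, angles in rad, forces in N, time in s.
With the tool pointing down it reaches from about 0.25 to 0.725 m from the base axis. Payload 4 kg.
Tool frame: the origin (TCP) lies midway between the tips of the shut fingers; the grasp point (between the pads) lies 19 mm behind it (bot.grasp_offset is the distance from the TCP to the grasp point, in m); z points along the fingers, y is the direction in which the jaws open and shut (so a half turn about z gives the same grasp; the last joint's range is limited). The gripper opens to 85 mm and grips with 20 to 120 N. Pads are 22 mm wide; open, the fingers measure 114 mm over their backs; the gripper's body (76 mm by 85 mm) begins 54 mm behind the grasp point. The pads swing forward as they close: fully open they stand 13 mm farther back than shut.
Start: joints at [-1.257, 0.241, 0.005, 1.335, 0, 1.571], TCP at [0.154, -0.476, 0.231] pointing down, gripper open.
Joint ranges: [-2.72, 2.72], [-1.05, 1.87], [-1.09, 1.28], [-1.99, 2.15], [-1.42, 1.44], [-3.14, 3.14]. Speed limits (rad/s): [2.79, 2.79, 3.14, 3.14, 3.14, 3.14].

### API

Orientations are given as a unit quaternion [x, y, z, w].
In Python, from workcell import sensors, optics, bot gives the robot as it stands.
- The arm moves only by the tool apply_moves, never from a script. Its argument "plan" is one flat list of numbers, 6 for each row, row after row: the shift along the tool's x, y, z in m, then the turn, a rotation vector about the tool's x, y, z in rad. In form: [tx, ty, tz, ax, ay, az, tx, ty, tz, ax, ay, az, ...]. A call has 1 to 12 rows; each row is the pose to reach, as a shift and turn from the pose commanded when the call began, along the tool's axes at that moment; what a row does not reach only later rows make up. A row lasts 1/12 s, in which the tool goes at most 41.7 mm and 7.16 degrees, less where a joint would pass 70% of its speed; a pose out of reach is approached as far as the arm can. A call with a gripper value outside its range is refused whole. "grip" is the finger opening in m, from 0 to 0.0854, set as the call begins (left out, the last holds). The fingers move at their own pace and stop on an object; the grip force is fixed at half the most. Time passes only in rows, so rows that repeat a pose let the fingers close. It gives the time, the measured TCP pose, the force and the opening at its end, in the units of the state.
- sensors.get_obs(): the state, without advancing time (a new reading comes with each control period).
- optics.camera(name): name is "scene" or "top" or "wrist"; returns a dict with "pixels" (400x640x3 uint8, red, green, blue), "fx", "fy", "cx", "cy" (pixels), "pose" (4x4, takes a point from camera to world coordinates); the wrist camera has in their place "tool_from_camera" (4x4, takes a point from camera to tool coordinates, whose origin is the TCP and whose axes are the flange's). Camera axes: x right, y up, looking along -z (the intrinsics and any distortion apply to the point x, -y, -z); pixel columns grow to the right and rows downward; lengths in m; the calibration is good to about 2 mm. A picture is of the moment at which its call begins: read the wrist's pose just before it. There is no depth.
- bot.job_done(): hands the job in, once; it reports no verdict.
The state is a dict: "clock": time; "joint_pos": joint angles; "joint_vel": joint speeds; "tau": joint torques, N m; "eef_pos": TCP position; "tool_rot": TCP orientation; "ft_force": force on the tool from outside, world axes, zero at the start; "ft_torque": the same for the moment, N m; "grip_width": finger opening in m.
Only numpy, scipy, OpenCV 4.12 (cv2) and the standard library are available. Lean on these libraries where they do the work, as an engineer would, in place of code of your own. Each camera call takes 0.05 s, during which the arm holds its last target.

### The job

Put every gherkin half from the chopping board into the pot of tomatoes, then take the wooden stick from its holder, stir the pot three full, wide rounds with its end low down so the tomatoes are moved about, and stand the stick back in its holder. Lay the lid on the pot and press it down until it and the red seal are fully home, and only then push the carrier by its post along the rail right up to the green end stop. Keep all the food in the pot, and do not disturb the sauce bottle or the shaker.

Things in the scene. Friction and masses are not known exactly. Their poses are not given: they have to be found in the camera images.
- pot_in (a point): Centre of the inner floor of the round steel pot fixed on the sliding carrier, 30 mm above the table; z up, y along the rail to the green end stop, x away from the black post. Pot inner radius 90, outer 95 mm; steel rim 64 mm above this point; the raised red seal ring on it (inner radius 88, outer 97 mm) reaches 74 mm above this point.
- carrier (a joint): Travel of the carrier (pot, plate and post together) along its rail, m: 0 at the start station by the black stop, 0.15 hard up against the green end stop at the serving side. Friction of about 15 N holds it where it is left.
- post_top (a point): Centre of the top of the carrier's upright black post, 18 mm in diameter and 91 mm tall (top 115 mm above the table), 135 mm beside the pot's centre on the robot's side; the handle for pushing the carrier.
- seal (a joint): How far the red seal ring on the pot's rim has been pressed down, m: 0 raised, 0.008 fully home. It is stiff (about 9 N) and stays where it is pressed; the lid rests on it.
- lid: Loose steel lid with black knob, flat on a round green mat. Origin: centre of underside, z up. Locating disc 160 mm across, 8 mm thick (goes inside the seal ring); flange 194 mm across from 8 to 16 mm up (rests on the ring); knob 32 mm in diameter from 23 to 51 mm up. Origin above pot_in: 66 mm laid on the raised seal, 58 mm fully home. About 250 g.
- stick: Wooden stirring stick, 132 mm long, standing upright in its holder. Origin: centre of the flat lower end; z runs up the handle. A round wooden stirring end 22 mm thick, 80 mm high; then a round splash guard 54 mm across from 80 to 88 mm up, on which the fingertips can rest for a steady hold; then a square black rubber grip 24 by 24 mm up to 132 mm. About 70 g.
- holder: White ceramic stick holder fixed to the table, an open-topped box 72 (x) by 56 (y) by 75 mm high. Origin: centre of its underside on the table. Pocket 60 by 44 mm, its floor 6 mm up.
- board: White chopping board fixed to the table, 190 by 190 by 12 mm; origin at the centre of its underside.
- ketchup: Red sauce bottle with green cap, 60 mm in diameter and 160 mm tall, loose; origin at the centre of its underside. Bystander.
- shaker: Glass shaker with steel cap, 48 mm in diameter and 85 mm tall, loose; origin at the centre of its underside. Bystander.
- gherkin0: Green gherkin half, loose, 60 (x) by 24 (y) by 22 mm high with rounded edges, starting on the chopping board; origin at the centre of its underside. About 40 g. It may be absent.
- gherkin1: Green gherkin half, loose, 60 (x) by 24 (y) by 22 mm high with rounded edges, starting on the chopping board; origin at the centre of its underside. About 40 g. It may be absent.
- gherkin2: Green gherkin half, loose, 60 (x) by 24 (y) by 22 mm high with rounded edges, starting on the chopping board; origin at the centre of its underside. About 40 g. It may be absent.
- gherkin3: Green gherkin half, loose, 60 (x) by 24 (y) by 22 mm high with rounded edges, starting on the chopping board; origin at the centre of its underside. About 40 g. It may be absent.
- tomato0: Cherry tomato, a red ball 24 mm in diameter, loose on the floor of the pot; origin at its centre.
- tomato1: Cherry tomato, a red ball 24 mm in diameter, loose on the floor of the pot; origin at its centre.
- tomato2: Cherry tomato, a red ball 24 mm in diameter, loose on the floor of the pot; origin at its centre.
- tomato3: Cherry tomato, a red ball 24 mm in diameter, loose on the floor of the pot; origin at its centre.
- tomato4: Cherry tomato, a red ball 24 mm in diameter, loose on the floor of the pot; origin at its centre.
- tomato5: Cherry tomato, a red ball 24 mm in diameter, loose on the floor of the pot; origin at its centre.
Things that resemble listed ones, but are neither listed nor needed, are in the scene too. What is shaped like the gherkin2 but pink or white is not meant. Several things have the shape of the stick; the one meant has the colours described above.

How it is judged:
On the way, in this order (a step that is already met when the one before it is completed fails the run):
1. every gherkin half is in the pot (horizontal distance between each of gherkin0, gherkin1, gherkin2, gherkin3 and pot_in below 0.092 m and z of gherkin0 in the frame of pot_in between -0.006 and 0.068 m and z of gherkin1 in the frame of pot_in between -0.006 and 0.068 m and z of gherkin2 in the frame of pot_in between -0.006 and 0.068 m and z of gherkin3 in the frame of pot_in between -0.006 and 0.068 m), for 0.2 s.
2. stirring with the held stick low in the pot: its foot passes the side away from the end stop (y of stick in the frame of pot_in below -0.014 m and x of stick in the frame of pot_in between -0.014 and 0.014 m and z of stick in the frame of pot_in below 0.035 m and horizontal distance between stick and pot_in below 0.092 m and contact force between the fingers and stick above 0.5 N), for 0.03 s.
3. stirring with the held stick low in the pot: its foot passes the end-stop side (y of stick in the frame of pot_in above 0.014 m and x of stick in the frame of pot_in between -0.014 and 0.014 m and z of stick in the frame of pot_in below 0.035 m and horizontal distance between stick and pot_in below 0.092 m and contact force between the fingers and stick above 0.5 N), for 0.03 s.
4. stirring with the held stick low in the pot: its foot passes the post side (x of stick in the frame of pot_in below -0.014 m and y of stick in the frame of pot_in between -0.014 and 0.014 m and z of stick in the frame of pot_in below 0.035 m and horizontal distance between stick and pot_in below 0.092 m and contact force between the fingers and stick above 0.5 N), for 0.03 s.
5. stirring with the held stick low in the pot: its foot passes the side away from the post (x of stick in the frame of pot_in above 0.014 m and y of stick in the frame of pot_in between -0.014 and 0.014 m and z of stick in the frame of pot_in below 0.035 m and horizontal distance between stick and pot_in below 0.092 m and contact force between the fingers and stick above 0.5 N), for 0.03 s.
6. stirring with the held stick low in the pot: its foot passes the side away from the end stop again, most tomatoes moved 12 mm or more (all of step 2 and distance of any of tomato0, tomato3 from where it was at the start of the episode above 0.012 m and distance of any of tomato1, tomato4 from where it was at the start of the episode above 0.012 m and distance of any of tomato2, tomato5 from where it was at the start of the episode above 0.012 m), for 0.03 s.
7. the lid is on the pot and pressed fully home, the carrier still at its starting station (value of joint seal above 0.0065 m and horizontal distance between lid and pot_in below 0.012 m and z of lid in the frame of pot_in below 0.062 m and angle between lid's own z axis and vertical below 0.06 rad and value of joint carrier below 0.02 m), for 0.2 s.
8. the carrier is up against the green end stop (value of joint carrier above 0.144 m), for 0.2 s.
At the end, for the whole second after the job is handed in: All food in the pot; stick standing in its holder (foot within 30 mm, lean under 0.6 rad); lid level on the pot within 12 mm of centre, seal down 6.5 mm or more; carrier within 6 mm of the green end stop; lid and stick at rest (all of step 1 and horizontal distance between each of tomato0, tomato1, tomato2, tomato3, tomato4, tomato5 and pot_in below 0.092 m and z of tomato0 in the frame of pot_in between -0.006 and 0.068 m and z of tomato1 in the frame of pot_in between -0.006 and 0.068 m and z of tomato2 in the frame of pot_in between -0.006 and 0.068 m and z of tomato3 in the frame of pot_in between -0.006 and 0.068 m and z of tomato4 in the frame of pot_in between -0.006 and 0.068 m and z of tomato5 in the frame of pot_in between -0.006 and 0.068 m and horizontal distance between stick and holder below 0.03 m and z of stick in the frame of holder below 0.03 m and angle between stick's own z axis and vertical below 0.6 rad and value of joint seal above 0.0065 m and horizontal distance between lid and pot_in below 0.012 m and z of lid in the frame of pot_in below 0.062 m and angle between lid's own z axis and vertical below 0.06 rad and value of joint carrier above 0.144 m and linear speed of each of lid, stick below 0.03 m/s); the robot touches nothing.
It fails at once if the carrier leaves its starting station before the lid is pressed home (value of joint carrier above 0.03 m and value of joint seal below 0.005 m).
It fails at once if the sauce bottle is knocked over or shifted by more than 40 mm (distance of ketchup from where it was at the start of the episode above 0.04 m or angle between ketchup's own z axis and vertical above 0.6 rad).
It fails at once if the shaker is knocked over or shifted by more than 40 mm (distance of shaker from where it was at the start of the episode above 0.04 m or angle between shaker's own z axis and vertical above 0.6 rad).
Of gherkin0, gherkin1, gherkin2, gherkin3 only 1 to 3 are there at a start; the rules pass over those that are not, and their reading is None.
At some moment in a run one of gherkin0, gherkin1, gherkin2, gherkin3 may be knocked a few centimetres aside while the robot is not near it.
It also fails if it takes over 210 s, if anything falls off the work surface, if the arm or the gripper's body presses on something with over 40 N, if the wrist force passes 120 N, or if a joint passes its speed limit or range.

## Working session

There is one attempt and no reset: what is moved stays moved. The work goes in short steps, Python scripts to look and compute and a tool call to move; the robot and the scene stay as the last step left them, time stands still between calls to the robot, and variables do not carry over. Pictures are saved under pics/ and viewed, and the job is handed in when it is done.

Besides the shell and the picture viewer there is one more tool, called after "Emit:" by a JSON object that holds its "fn" and its "kwargs", one argument or row to a line. apply_moves: Moves the arm, as the interface text tells. Its arguments: {"type":"object","properties":{"plan":{"type":"array","items":{"type":"number"}},"grip":{"type":"number"}},"required":["plan"]}

```bash
ls; mkdir -p pics
python3 - <<'E'
from workcell import sensors, optics, bot
import cv2
o=sensors.get_obs();print(o)
for n in ["scene","top","wrist"]:
    c=optics.camera(n);cv2.imwrite(f"pics/{n}0.png",c["pixels"][:,:,::-1])
    print(n,{k:v for k,v in c.items() if k!="pixels"})
print(bot.grasp_offset)
E
```

```text
pics
{'clock': 0.0, 'joint_pos': array([-1.25699314e+00,  2.41439814e-01,  3.72766866e-03,  1.33517614e+00,
        1.34401857e-06,  1.57080770e+00]), 'joint_vel': array([ 3.28051658e-05, -3.32038773e-04,  1.98092250e-03,  1.17267869e-03,
       -2.98568163e-03, -6.29495998e-04]), 'tau': array([-3.63636318e-04, -3.72318363e+01,  2.52407008e+01,  1.68534036e-02,
       -1.64360376e-04,  1.47897293e-05]), 'eef_pos': array([ 0.15414775, -0.47499209,  0.23040085]), 'tool_rot': array([ 9.87716525e-01,  1.56252911e-01, -1.62785097e-04, -1.03323284e-03]), 'ft_force': array([-0.30872062,  0.19179614, -0.55805417]), 'ft_torque': array([-0.02105539, -0.01120354,  0.00417443]), 'grip_width': 0.08542729958981081}
scene {'fx': 378.05465631414785, 'fy': 378.05465631414785, 'cx': 316.19450756702037, 'cy': 200.08968476769414, 'pose': array([[ 0.84032617, -0.36431183,  0.40140855,  1.04302869],
       [ 0.54207413,  0.56850119, -0.61883926, -0.80822821],
       [-0.00275077,  0.73762002,  0.67521044,  0.95295933],
       [ 0.        ,  0.        ,  0.        ,  1.        ]])}
top {'fx': 404.2361645855642, 'fy': 404.2361645855642, 'cx': 318.2969151154704, 'cy': 201.6414321285493, 'pose': array([[-0.02640727,  0.98850746, -0.14884774,  0.35127676],
       [-0.99954933, -0.02398385,  0.01805305, -0.01254397],
       [ 0.01427563,  0.14925739,  0.98869532,  1.199281  ],
       [ 0.        ,  0.        ,  0.        ,  1.        ]])}
wrist {'fx': 328.3217184573283, 'fy': 328.3217184573283, 'cx': 317.12708862926985, 'cy': 193.76650103300219, 'tool_from_camera': array([[-1.12487484e-03,  9.45654372e-01,  3.25171559e-01,
         8.35166699e-02],
       [ 9.99999104e-01,  8.27880870e-04,  1.05170535e-03,
        -8.20137574e-04],
       [ 7.25346449e-04,  3.25172451e-01, -9.45654457e-01,
        -1.43079389e-01],
       [ 0.00000000e+00,  0.00000000e+00,  0.00000000e+00,
         1.00000000e+00]])}
0.0187
```

View pics/scene0.png

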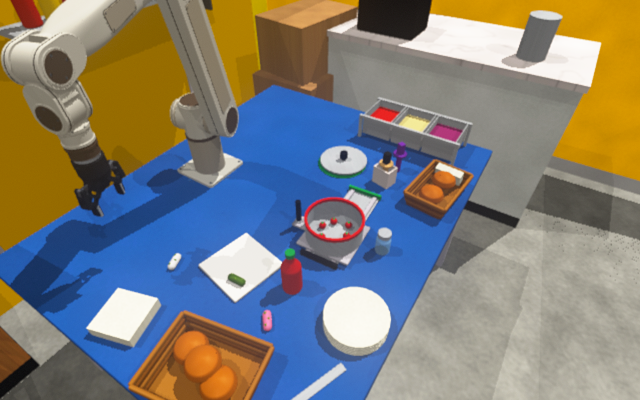

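View pics/top0.png

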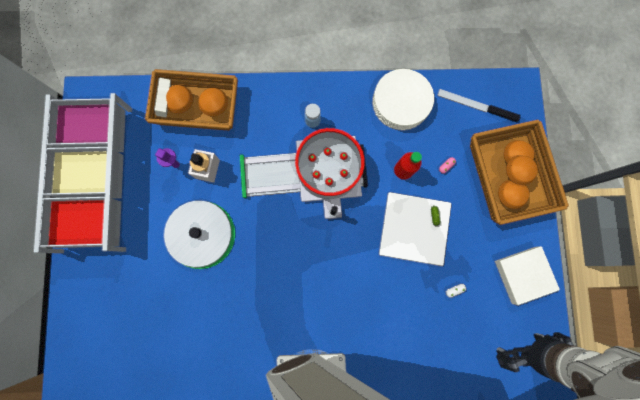

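Run:
```python
import cv2
im=cv2.imread("pics/top0.png")
cv2.imwrite("pics/top0_L.png",cv2.resize(im[40:340,30:330],None,fx=2,fy=2,interpolation=cv2.INTER_CUBIC))
cv2.imwrite("pics/top0_R.png",cv2.resize(im[60:360,310:610],None,fx=2,fy=2,interpolation=cv2.INTER_CUBIC))
```

```text
(no output)
```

View pics/top0_L.png

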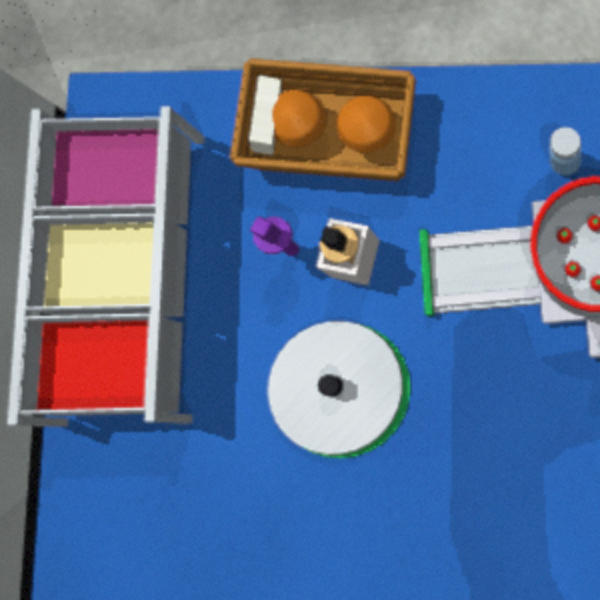

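View pics/top0_R.png

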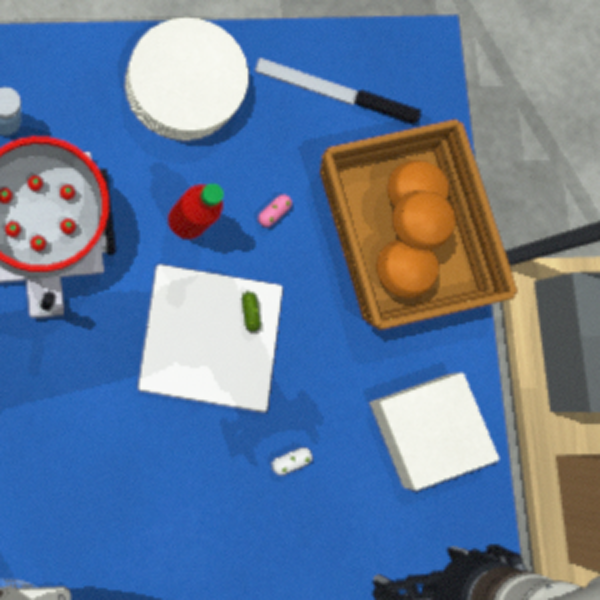

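Run:
```python
import cv2
im=cv2.imread("pics/scene0.png")
cv2.imwrite("pics/scene0_a.png",cv2.resize(im[120:290,280:480],None,fx=4,fy=3.5,interpolation=cv2.INTER_CUBIC))
```

```text
(no output)
```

View pics/scene0_a.png

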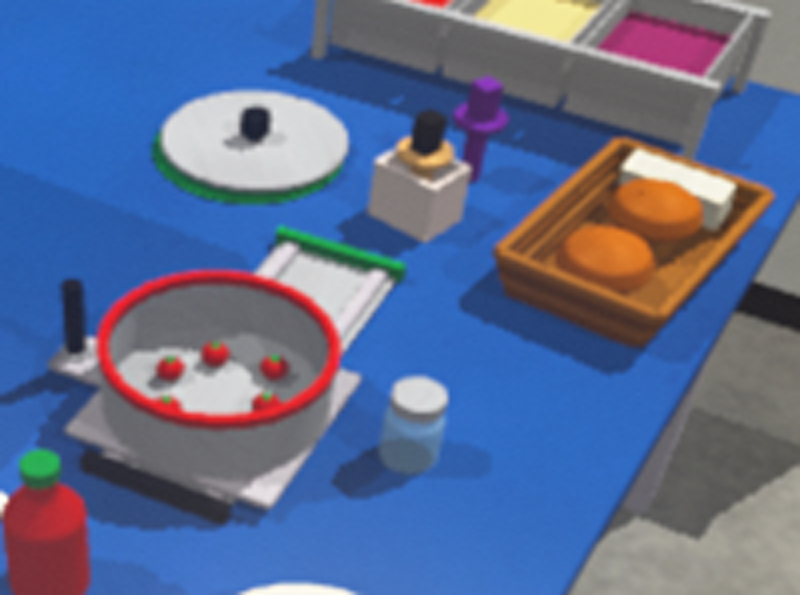

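The green gherkin on the board is at top (435,216). The pink one at (447,164) and the white one at (456,290) are decoys. The stick meant has a black grip and a wooden guard, standing in the white holder at top (198,160). The purple one at (166,157) is a decoy.

```bash
cat > h.py <<'E'
import numpy as np, cv2
from scipy.spatial.transform import Rotation as R
from workcell import sensors, optics, bot
def campose(c,obs=None):
    if "pose" in c: return np.array(c["pose"])
    T=np.eye(4);T[:3,:3]=R.from_quat(obs["tool_rot"]).as_matrix();T[:3,3]=obs["eef_pos"]
    return T@np.array(c["tool_from_camera"])
def back(c,T,uv,z):
    uv=np.atleast_2d(uv).astype(float)
    d=np.c_[(uv[:,0]-c["cx"])/c["fx"],-(uv[:,1]-c["cy"])/c["fy"],-np.ones(len(uv))]@T[:3,:3].T
    return T[:3,3]+d*((z-T[2,3])/d[:,2])[:,None]
def proj(c,T,P):
    p=(np.atleast_2d(P)-T[:3,3])@T[:3,:3]
    return np.c_[c["cx"]+c["fx"]*p[:,0]/-p[:,2],c["cy"]-c["fy"]*p[:,1]/-p[:,2]]
def snap(n,name=None):
    o=sensors.get_obs();c=optics.camera(n);T=campose(c,o)
    if name: cv2.imwrite(f"pics/{name}.png",c["pixels"][:,:,::-1])
    return c,T,c["pixels"],o
def big(mask):
    n,l,s,_=cv2.connectedComponentsWithStats(mask.astype(np.uint8));
    i=1+np.argmax(s[1:,4]);return np.argwhere(l==i)[:,::-1]
def shift(dw,rz=0,o=None):
    "world shift -> tool axes"
    o=o or sensors.get_obs();M=R.from_quat(o["tool_rot"]);return M.inv().apply(dw)
def fk(o): # yaw of jaw axis (tool y) and tilt
    M=R.from_quat(o["tool_rot"]).as_matrix();return np.arctan2(M[1,1],M[0,1]),M[:,2]
E
python3 - <<'E'
from h import *
c,T,im,o=snap("top")
hsv=cv2.cvtColor(im,cv2.COLOR_RGB2HSV).astype(int);H,S,V=hsv[...,0],hsv[...,1],hsv[...,2]
def win(m,x0,x1,y0,y1):
    k=np.zeros_like(m);k[y0:y1,x0:x1]=m[y0:y1,x0:x1];return k
red=((H<8)|(H>172))&(S>150)&(V>100)
p=big(win(red,285,375,120,205)); P=back(c,T,p,0.104)
h=cv2.convexHull(p.astype(np.int32))[:,0]; Ph=back(c,T,h,0.104)[:,:2]
(cx,cy),r=cv2.minEnclosingCircle(Ph.astype(np.float32)); print("ring",cx,cy,r, "mean",P[:,:2].mean(0))
A=np.c_[2*Ph,np.ones(len(Ph))];s=np.linalg.lstsq(A,(Ph**2).sum(1),rcond=None)[0];print("fit",s[:2],np.sqrt(s[2]+s[:2]@s[:2]))
g=(H>35)&(H<75)&(S>120)
p=big(win(g,420,445,200,235));P=back(c,T,p,0.025)[:,:2];print("gherk",P.mean(0),cv2.minAreaRect(P.astype(np.float32)))
p=big(win(g,230,250,145,205));P=back(c,T,p,0.03)[:,:2];print("stop",P.min(0),P.max(0),cv2.minAreaRect(P.astype(np.float32)))
print("knob",back(c,T,(195,232.5),0.051+.004),"post",back(c,T,[(334,208.5)],.115),"grip top",back(c,T,(197,159),.138))
w=(S<60)&(V>110)
p=big(win(w,160,240,195,275));P=back(c,T,p,0.02);h=cv2.convexHull(P[:,:2].astype(np.float32));print("lid",cv2.minEnclosingCircle(h),P.mean(0))
for n,u,z in [("ket cap",(416,158),.16),("shaker",(312,109),.085),("stop edge",(244,176),.03),("board",(416,229),.012),("tallbox edge",(105,176),.06)]: print(n,back(c,T,u,z))
P=back(c,T,[(190,151),(216,149),(213,183),(189,176),],.075);print("holder corners",P)
cv2.imwrite("pics/hold.png",cv2.resize(im[135:195,170:230][:,:,::-1],None,fx=10,fy=10,interpolation=cv2.INTER_CUBIC))
E
```

```text
ring 0.6295377612113953 -0.06627548485994339 0.09718722105026245 mean [ 0.63351108 -0.06943107]
fit [ 0.62922888 -0.06674859] 0.09600658315203478
gherk [ 0.47837718 -0.37604565] ((0.4786235988140106, -0.37593579292297363), (0.05102797597646713, 0.019098084419965744), 3.073960065841675)
stop [0.54622504 0.17703919] [0.67288535 0.1948232 ] ((0.6095380783081055, 0.18616807460784912), (0.12717357277870178, 0.010774029418826103), 3.8330116271972656)
knob [[0.44405659 0.31629434 0.055     ]] post [[ 0.49470975 -0.07435516  0.115     ]] grip top [[0.63477367 0.29082735 0.138     ]]
lid ((0.4450317621231079, 0.31952109932899475), 0.0969962403178215) [0.44402112 0.31943173 0.02      ]
ket cap [[ 0.61849849 -0.29375688  0.16      ]]
shaker [[ 0.78988971 -0.0218569   0.085     ]]
stop edge [[0.60899111 0.1829277  0.03      ]]
board [[ 0.44141106 -0.32031713  0.012     ]]
tallbox edge [[0.61161373 0.57379377 0.06      ]]
holder corners [[0.67553352 0.32914976 0.075     ]
 [0.67977476 0.25529907 0.075     ]
 [0.58093049 0.26262212 0.075     ]
 [0.60268972 0.33045231 0.075     ]]
```

View pics/hold.png

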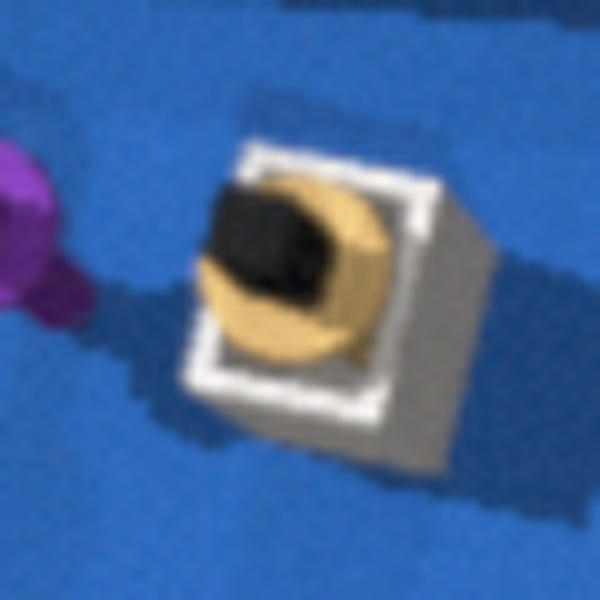

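Emit:
{"fn": "apply_moves", "kwargs": {
  "plan": [0.339,0.006,0.02,0,0,0.26,0.339,0.006,0.02,0,0,0.26,0.339,0.006,0.02,0,0,0.26,0.339,0.006,0.02,0,0,0.26,0.339,0.006,0.02,0,0,0.26,0.339,0.006,0.02,0,0,0.26,0.339,0.006,0.02,0,0,0.26,0.339,0.006,0.02,0,0,0.26,0.339,0.006,0.02,0,0,0.26,0.339,0.006,0.02,0,0,0.26,0.339,0.006,0.02,0,0,0.26,0.339,0.006,0.02,0,0,0.26]
}}

```text
clock: 1.2
eef_pos: [0.4777, -0.3767, 0.211]
tool_rot: [1.0, 0.027, -0.001, -0.0]
ft_force: [-0.7, -0.8, -0.4]
grip_width: 0.0859
```

Run:
```python
from h import *
c,T,im,o=snap("wrist","w1");print(o["eef_pos"],fk(o))
hsv=cv2.cvtColor(im,cv2.COLOR_RGB2HSV).astype(int);H,S,V=hsv[...,0],hsv[...,1],hsv[...,2]
g=(H>35)&(H<75)&(S>120)
p=big(g);P=back(c,T,p,0.023)[:,:2];print(p.min(0),p.max(0),P.mean(0),cv2.minAreaRect(P.astype(np.float32)))
u,s,v=np.linalg.svd(P-P.mean(0),full_matrices=False);print(v[0])
```

```text
[ 0.47774771 -0.37673995  0.21097353] (np.float64(-1.5174442334402067), array([-1.30787076e-03,  3.84739765e-04, -9.99999071e-01]))
[306 137] [327 191] [ 0.47940321 -0.37471034] ((0.4786105751991272, -0.37478217482566833), (0.05749303475022316, 0.021598853170871735), 5.453248977661133)
[-0.99707296 -0.07645595]
```

View pics/w1.png

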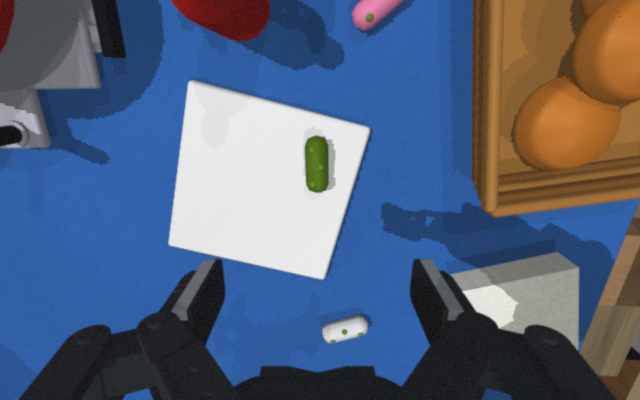

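The only green half on the board is at wrist (317,163), with no others visible. Descending on it.

Emit:
{"fn": "apply_moves", "kwargs": {
  "plan": [0.0015,-0.002,0.04,0,0,-0.02,0.0015,-0.002,0.08,0,0,-0.02,0.0015,-0.002,0.12,0,0,-0.02,0.0015,-0.002,0.15,0,0,-0.02,0.0015,-0.002,0.17,0,0,-0.02,0.0015,-0.002,0.183,0,0,-0.02,0.0015,-0.002,0.19,0,0,-0.02,0.0015,-0.002,0.195,0,0,-0.02,0.0015,-0.002,0.195,0,0,-0.02,0.0015,-0.002,0.195,0,0,-0.02],
  "grip": 0.055
}}

```text
clock: 2.08
eef_pos: [0.4802, -0.3754, 0.0174]
tool_rot: [0.999, 0.036, 0.001, 0.001]
ft_force: [1.0, -0.5, -0.7]
grip_width: 0.0548
```

Run:
```python
from h import *
c,T,im,o=snap("wrist","w2");print(o["eef_pos"],fk(o))
```

```text
[ 0.48015508 -0.37543971  0.01741937] (np.float64(-1.4979311163107183), array([ 0.00132754, -0.00106894, -0.99999855]))
```

View pics/w2.png

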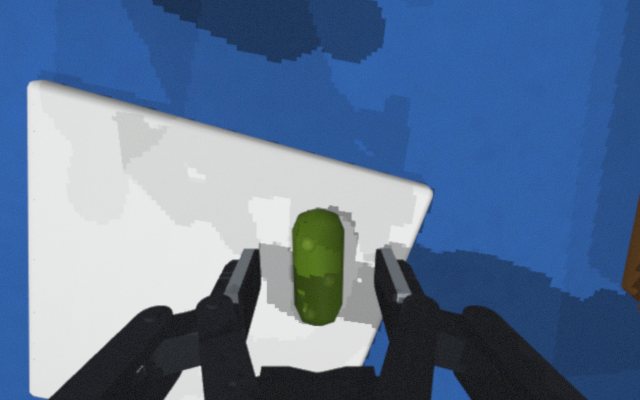

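The gherkin at (318,267) sits centred between the fingers, so I close.

Emit:
{"fn": "apply_moves", "kwargs": {
  "plan": [0,0,0.001,0,0,0,0,0,0.001,0,0,0,0,0,0.001,0,0,0,0,0,0.001,0,0,0,0,0,0.001,0,0,0,0,0,0.001,0,0,0,0,0,0.001,0,0,0],
  "grip": 0.0
}}

```text
clock: 2.72
eef_pos: [0.4807, -0.375, 0.0164]
tool_rot: [0.999, 0.037, 0.001, 0.001]
ft_force: [-0.9, -0.0, 6.1]
grip_width: 0.0228
```

Emit:
{"fn": "apply_moves", "kwargs": {
  "plan": [0,0,-0.03,0,0,0,0,0,-0.06,0,0,0,0,0,-0.09,0,0,0,0,0,-0.12,0,0,0,0,0,-0.15,0,0,0,0,0,-0.17,0,0,0,0,0,-0.18,0,0,0,0,0,-0.18,0,0,0]
}}

```text
clock: 3.38
eef_pos: [0.4811, -0.3754, 0.1978]
tool_rot: [0.999, 0.037, 0.002, 0.002]
ft_force: [-0.1, -0.7, -0.6]
grip_width: 0.0226
```

Run:
```python
from h import *
c,T,im,o=snap("wrist","w3");print(o["eef_pos"],fk(o),o["grip_width"])
snap("top","t3")
M=R.from_quat(o["tool_rot"])
pot=np.array([.629,-.0667,0.03]);print(M.inv().apply(pot+[0,0,.12]-o["eef_pos"]))
```

```text
[ 0.4811378  -0.37535429  0.19779571] (np.float64(-1.4968585681814415), array([ 0.00371363, -0.00291105, -0.99998887])) 0.02255720323117057
[ 0.17009417 -0.29703873  0.04744577]
```

View pics/w3.png

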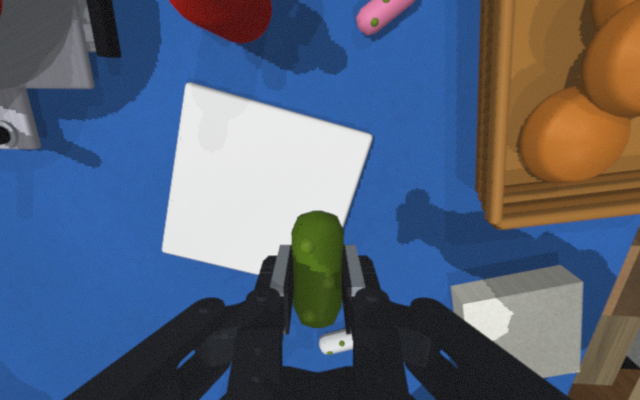

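View pics/t3.png

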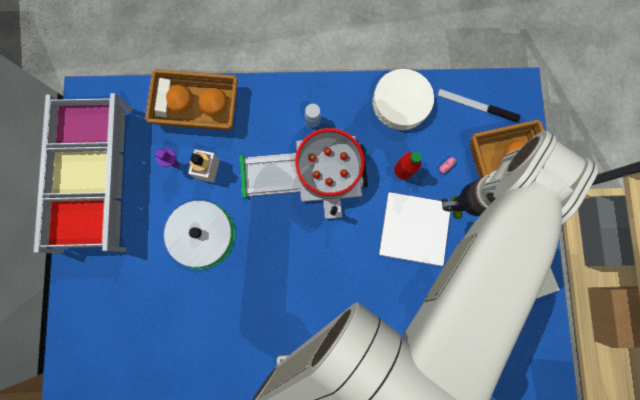

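Emit:
{"fn": "apply_moves", "kwargs": {
  "plan": [0.015,-0.03,0,0,0,0,0.03,-0.06,0,0,0,0,0.05,-0.09,0,0,0,0,0.07,-0.12,0,0,0,0,0.088,-0.15,0,0,0,0,0.105,-0.18,0,0,0,0,0.122,-0.21,0,0,0,0,0.139,-0.24,0,0,0,0,0.156,-0.27,0,0,0,0,0.166,-0.288,0,0,0,0,0.17,-0.297,0,0,0,0,0.17,-0.297,0,0,0,0]
}}

```text
clock: 4.48
eef_pos: [0.6271, -0.0635, 0.1925]
tool_rot: [0.999, 0.039, -0.002, -0.0]
ft_force: [0.2, -0.1, -1.1]
grip_width: 0.0229
```

Run:
```python
from h import *
c,T,im,o=snap("wrist","w4");print(o["eef_pos"],fk(o),o["grip_width"])
```

```text
[ 0.62706473 -0.06351564  0.19254318] (np.float64(-1.4934564430733606), array([-4.42019013e-03,  7.02786772e-04, -9.99989984e-01])) 0.022934774051084097
```

View pics/w4.png

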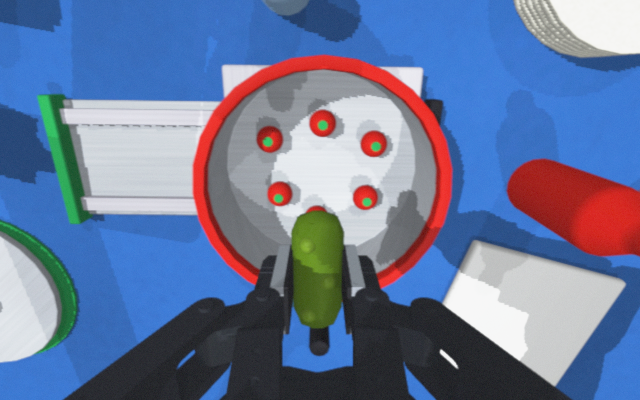

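Emit:
{"fn": "apply_moves", "kwargs": {
  "plan": [0.002,0.003,0.03,0,0,0,0.002,0.003,0.06,0,0,0,0.002,0.003,0.09,0,0,0,0.002,0.003,0.115,0,0,0,0.002,0.003,0.13,0,0,0,0.002,0.003,0.138,0,0,0,0.002,0.003,0.138,0,0,0,0.002,0.003,0.138,0,0,0]
}}

```text
clock: 5.2
eef_pos: [0.6295, -0.07, 0.0574]
tool_rot: [0.999, 0.036, -0.0, 0.0]
ft_force: [-0.2, -0.4, 0.3]
grip_width: 0.0225
```

Emit:
{"fn": "apply_moves", "kwargs": {
  "plan": [0,0,0,0,0,0,0,0,0,0,0,0,0,0,0,0,0,0,0,0,0,0,0,0,0,0,0,0,0,0,0,0,-0.03,0,0,0,0,0,-0.06,0,0,0,0,0,-0.09,0,0,0,0,0,-0.12,0,0,0,0,0,-0.15,0,0,0,0,0,-0.15,0,0,0],
  "grip": 0.055
}}

```text
clock: 6.12
eef_pos: [0.6334, -0.0689, 0.2154]
tool_rot: [0.999, 0.037, 0.006, 0.001]
ft_force: [0.4, 0.3, 0.7]
grip_width: 0.055
```

Run:
```python
from h import *
c,T,im,o=snap("wrist","w5");print(o["eef_pos"],fk(o),o["grip_width"])
hsv=cv2.cvtColor(im,cv2.COLOR_RGB2HSV).astype(int);H,S,V=hsv[...,0],hsv[...,1],hsv[...,2]
red=((H<8)|(H>172))&(S>150)&(V>80); red[:,460:]=0
p=big(red);h=cv2.convexHull(p.astype(np.int32))[:,0];h=h[h[:,1]<240]
Ph=back(c,T,h,.104)[:,:2];A=np.c_[2*Ph,np.ones(len(Ph))];s=np.linalg.lstsq(A,(Ph**2).sum(1),rcond=None)[0];print("fit",s[:2],np.sqrt(s[2]+s[:2]@s[:2]))
print(R.from_quat(o["tool_rot"]).inv().apply(np.array([.52,.20,.25])-o["eef_pos"]))
```

```text
[ 0.63335411 -0.06890942  0.21544083] (np.float64(-1.4967138095956674), array([ 0.01306147, -0.00147692, -0.9999136 ])) 0.05504079535374392
fit [ 0.63038066 -0.06518494] 0.09558013203144972
[-0.09267707 -0.27647658 -0.03643391]
```

View pics/w5.png

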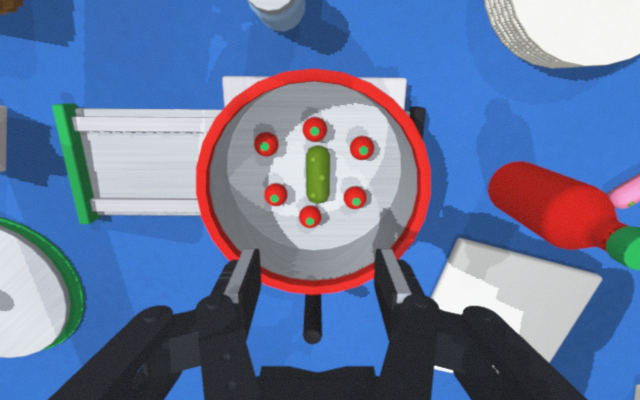

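The gherkin lies on the pot floor at wrist (318,173), inside the ring of tomatoes. Next, a look at the stick from above.

Emit:
{"fn": "apply_moves", "kwargs": {
  "plan": [-0.01,-0.03,-0.03,0,0,0,-0.01,-0.06,-0.06,0,0,0,-0.02,-0.1,-0.06,0,0,0,-0.03,-0.14,-0.06,0,0,0,-0.04,-0.18,-0.06,0,0,0,-0.05,-0.22,-0.06,0,0,0,-0.055,-0.26,-0.06,0,0,0,-0.055,-0.3,-0.06,0,0,0,-0.055,-0.33,-0.06,0,0,0,-0.055,-0.35,-0.06,0,0,0,-0.055,-0.357,-0.06,0,0,0,-0.055,-0.357,-0.06,0,0,0]
}}

```text
clock: 7.17
eef_pos: [0.5746, 0.0907, 0.2671]
tool_rot: [0.997, 0.07, -0.002, -0.016]
ft_force: [-0.2, 0.2, -0.2]
grip_width: 0.0548
```

Run:
```python
from h import *
c,T,im,o=snap("wrist","w6");print(o["eef_pos"],fk(o),o["grip_width"])
# top view holder
ct=optics.camera("top");Tt=campose(ct);uv=np.array([(245,145),(440,185),(380,420),(185,380)])/10+[170,135]
P=back(ct,Tt,uv,.075);print(P,P.mean(0))
```

```text
[0.57455941 0.09065277 0.26707883] (np.float64(-1.430647509746765), array([-0.00590014,  0.03261837, -0.99945046])) 0.054781712101629985
[[0.67966628 0.31645076 0.075     ]
 [0.66664746 0.2608359  0.075     ]
 [0.59855255 0.27691889 0.075     ]
 [0.61139899 0.3320436  0.075     ]] [0.63906632 0.29656229 0.075     ]
```

View pics/w6.png

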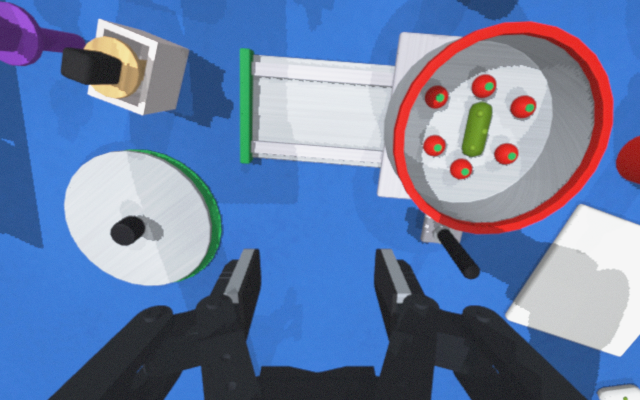

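Emit:
{"fn": "apply_moves", "kwargs": {
  "plan": [0,0,0,0,0,0,0,0,0,0,0,0]
}}

```text
clock: 7.43
eef_pos: [0.5742, 0.0913, 0.2673]
tool_rot: [0.997, 0.071, -0.002, -0.017]
ft_force: [-0.5, 0.5, -0.6]
grip_width: 0.0548
```

Run:
```python
from h import *
o=sensors.get_obs();print(o["eef_pos"],fk(o),o["joint_pos"].round(3))
M=R.from_quat(o["tool_rot"])
Td=R.from_euler("xyz",[np.pi,0,0.0])  # heading 0, tool down
print(M.inv().apply(np.array([.56,.285,.27])-o["eef_pos"]),(M.inv()*Td).as_rotvec())
```

```text
[0.57420567 0.09125748 0.26729382] (np.float64(-1.4295685002879177), array([-0.00577531,  0.03273236, -0.99944747])) [0.14  0.398 0.317 1.491 0.033 3.141]
[ 0.01321087 -0.19379611  0.003719  ] [-0.03309189  0.00345468  0.14123326]
```

```bash
cat >> h.py <<'E'
def rel(pos,heading,o=None,tilt=None):
    o=o or sensors.get_obs();M=R.from_quat(o["tool_rot"])
    Td=R.from_euler("z",heading)*R.from_euler("x",np.pi)
    return M.inv().apply(np.array(pos)-o["eef_pos"]).round(4),(M.inv()*Td).as_rotvec().round(4)
E
python3 - <<'E'
from h import *
print(rel([.6,.2,.27],1.34))
E
```

```text
(array([ 0.0408, -0.1041,  0.0007]), array([-0.0298, -0.0189, -1.1986]))
```

Emit:
{"fn": "apply_moves", "kwargs": {
  "plan": [0.04,-0.104,0,-0.03,-0.019,-1.2,0.04,-0.104,0,-0.03,-0.019,-1.2,0.04,-0.104,0,-0.03,-0.019,-1.2,0.04,-0.104,0,-0.03,-0.019,-1.2,0.04,-0.104,0,-0.03,-0.019,-1.2,0.04,-0.104,0,-0.03,-0.019,-1.2,0.04,-0.104,0,-0.03,-0.019,-1.2,0.04,-0.104,0,-0.03,-0.019,-1.2,0.04,-0.104,0,-0.03,-0.019,-1.2,0.04,-0.104,0,-0.03,-0.019,-1.2,0.04,-0.104,0,-0.03,-0.019,-1.2,0.04,-0.104,0,-0.03,-0.019,-1.2]
}}

```text
clock: 8.43
eef_pos: [0.599, 0.2001, 0.2707]
tool_rot: [0.784, 0.621, -0.0, 0.0]
ft_force: [-0.1, 0.5, 0.6]
grip_width: 0.0551
```

Run:
```python
from h import *
c,T,im,o=snap("wrist","w7");print(o["eef_pos"],fk(o),o["joint_pos"].round(3))
```

```text
[0.59900337 0.20005832 0.27074999] (np.float64(-0.2310616523444176), array([ 6.08433338e-05, -1.10380227e-04, -9.99999992e-01])) [ 0.322  0.508  0.498  1.561 -0.     2.124]
```

View pics/w7.png

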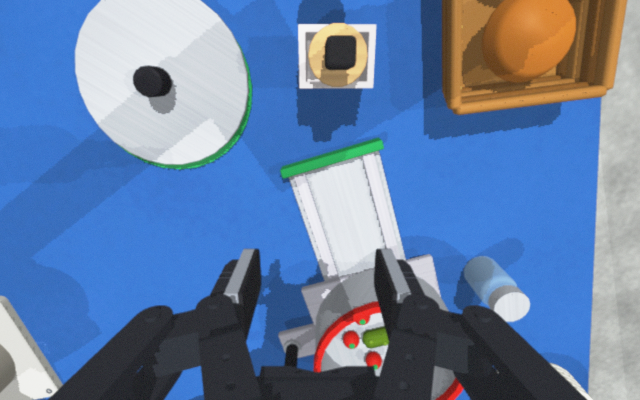

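Run:
```python
from h import *
im=cv2.imread("pics/w7.png");cv2.imwrite("pics/w7z.png",cv2.resize(im[10:100,290:390],None,fx=6,fy=6,interpolation=cv2.INTER_CUBIC))
```

```text
(no output)
```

View pics/w7z.png

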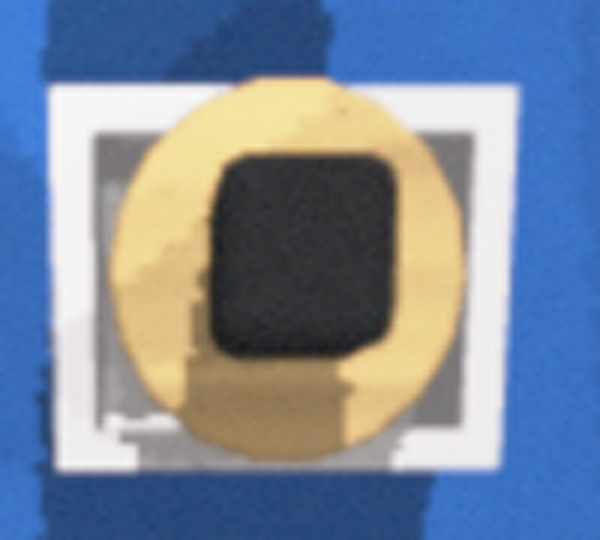

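Run:
```python
from h import *
o=sensors.get_obs();c=optics.camera("wrist");T=campose(c,o)
def q(u,v): return (290+u/6,10+v/6)
print("top",back(c,T,q(308,247),.138),"guard",back(c,T,q(288,268),.094))
P=back(c,T,[q(50,85),q(518,85),q(500,470),q(57,470)],.075);print("holder",P,P.mean(0))
d=P[1]-P[0];print(np.degrees(np.arctan2(d[1],d[0])))
g=back(c,T,[q(235,154),q(385,154)],.138);d=g[1]-g[0];print(np.degrees(np.arctan2(d[1],d[0])))
# scene cam check
cs=optics.camera("scene");Ts=campose(cs);cv2.imwrite("pics/s7.png",cv2.resize(cs["pixels"][140:200,350:420][:,:,::-1],None,fx=8,fy=8,interpolation=cv2.INTER_CUBIC))
print(proj(cs,Ts,[[.639,.2966,.138],[.639,.2966,.094]]))
print(rel([.639,.295,.2],1.34-.0))
```

```text
top [[0.64078257 0.2993414  0.138     ]] guard [[0.64099817 0.29987426 0.094     ]]
holder [[0.61209931 0.33487174 0.075     ]
 [0.68245778 0.31824962 0.075     ]
 [0.66979183 0.26304324 0.075     ]
 [0.59916317 0.27973788 0.075     ]] [0.64087802 0.29897562 0.075     ]
-13.292350851764935
-13.293489980360647
[[387.03766187 152.93082866]
 [385.59367311 162.51860676]]
(array([0.1016, 0.0172, 0.0708]), array([0.0001, 0.    , 0.0004]))
```

View pics/s7.png

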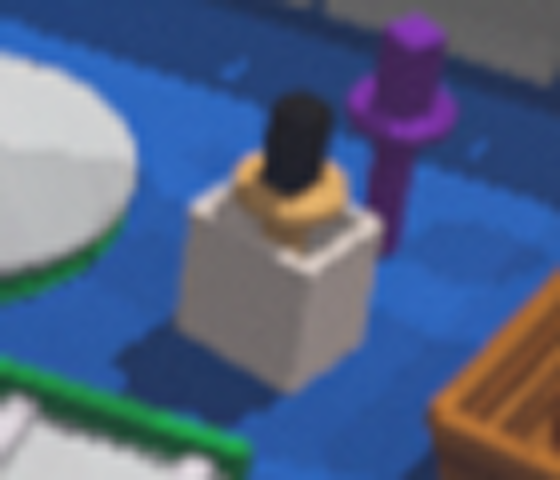

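Emit:
{"fn": "apply_moves", "kwargs": {
  "plan": [0.035,0.006,0.02,0,0,0,0.07,0.012,0.045,0,0,0,0.105,0.0175,0.07,0,0,0,0.105,0.0175,0.07,0,0,0,0.105,0.0175,0.08,0,0,0,0.105,0.0175,0.1,0,0,0,0.105,0.0175,0.1,0,0,0]
}}

```text
clock: 9.17
eef_pos: [0.6383, 0.2968, 0.1673]
tool_rot: [0.784, 0.621, -0.003, -0.0]
ft_force: [-0.2, 0.7, -0.5]
grip_width: 0.0552
```

Run:
```python
from h import *
c,T,im,o=snap("wrist","w8");print(o["eef_pos"],fk(o),rel([.640,.298,.096],1.339))
```

```text
[0.63831302 0.29677812 0.1673073 ] (np.float64(-0.23009469938124696), array([-0.00486013, -0.00285865, -0.9999841 ])) (array([0.0017, 0.0012, 0.0733]), array([-0.0028,  0.0028,  0.0015]))
```

View pics/w8.png

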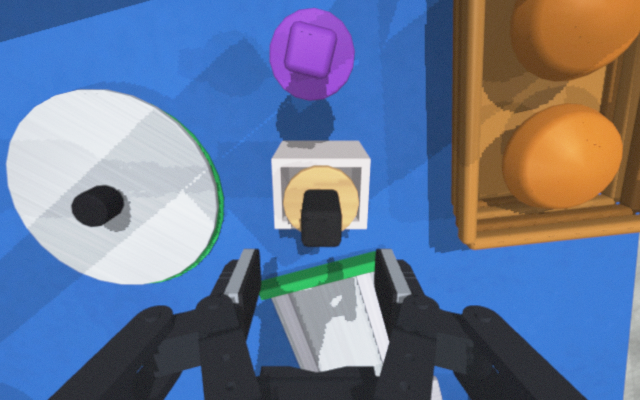

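Emit:
{"fn": "apply_moves", "kwargs": {
  "plan": [0.002,0.001,0.02,-0.003,0.003,0,0.002,0.001,0.04,-0.003,0.003,0,0.002,0.001,0.055,-0.003,0.003,0,0.002,0.001,0.065,-0.003,0.003,0,0.002,0.001,0.07,-0.003,0.003,0,0.002,0.001,0.072,-0.003,0.003,0,0.002,0.001,0.072,-0.003,0.003,0,0.002,0.001,0.072,-0.003,0.003,0]
}}

```text
clock: 9.88
eef_pos: [0.6421, 0.3002, 0.1003]
tool_rot: [0.783, 0.622, 0.003, 0.001]
ft_force: [0.1, -0.2, -0.5]
grip_width: 0.0551
```

Run:
```python
from h import *
c,T,im,o=snap("wrist","w9");print(o["eef_pos"],fk(o),rel([.640,.298,.096],1.339))
```

```text
[0.64214479 0.30016786 0.10033825] (np.float64(-0.2293329612158021), array([ 0.00587275,  0.00310392, -0.99997794])) (array([-0.0027, -0.0016,  0.0043]), array([ 0.0051, -0.0044,  0.0026]))
```

View pics/w9.png

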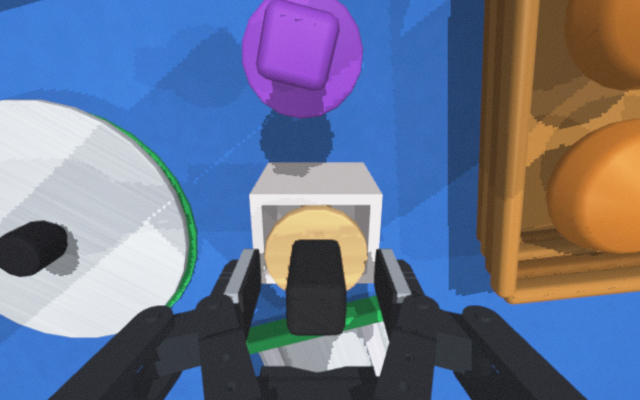

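Emit:
{"fn": "apply_moves", "kwargs": {
  "plan": [-0.001,-0.001,0.003,0,0,0,-0.001,-0.001,0.003,0,0,0,-0.001,-0.001,0.003,0,0,0,-0.001,-0.001,0.003,0,0,0,-0.001,-0.001,0.003,0,0,0,-0.001,-0.001,0.003,0,0,0,-0.001,-0.001,0.003,0,0,0,-0.001,-0.001,0.003,0,0,0],
  "grip": 0.0
}}

```text
clock: 10.6
eef_pos: [0.6402, 0.2993, 0.0959]
tool_rot: [0.783, 0.622, 0.002, 0.0]
ft_force: [-0.3, 0.3, 2.5]
grip_width: 0.0232
```

Emit:
{"fn": "apply_moves", "kwargs": {
  "plan": [0,0,-0.015,0,0,0,0,0,-0.03,0,0,0,0,0,-0.05,0,0,0,0,0,-0.07,0,0,0,0,0,-0.09,0,0,0,0,0,-0.11,0,0,0,0,0,-0.13,0,0,0,0,0,-0.145,0,0,0,0,0,-0.15,0,0,0,0,0,-0.15,0,0,0]
}}

```text
clock: 11.43
eef_pos: [0.6403, 0.2993, 0.2473]
tool_rot: [0.783, 0.622, 0.004, 0.001]
ft_force: [-0.1, 0.1, -1.1]
grip_width: 0.0236
```

Run:
```python
from h import *
c,T,im,o=snap("wrist","w10");print(o["eef_pos"],fk(o),rel([.6295,-.066,.25],1.2),o["joint_pos"].round(2))
snap("scene","s10")
```

```text
[0.64031295 0.29925851 0.24726457] (np.float64(-0.22911571782470153), array([ 0.00650681,  0.0034119 , -0.99997301])) (array([-0.3578,  0.0729, -0.0053]), array([ 0.0033, -0.0034,  0.1417])) [0.44 0.69 0.75 1.62 0.   2.24]
```

View pics/w10.png

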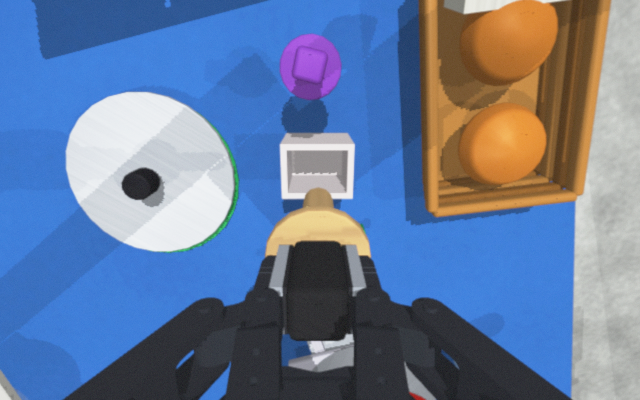

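View pics/s10.png

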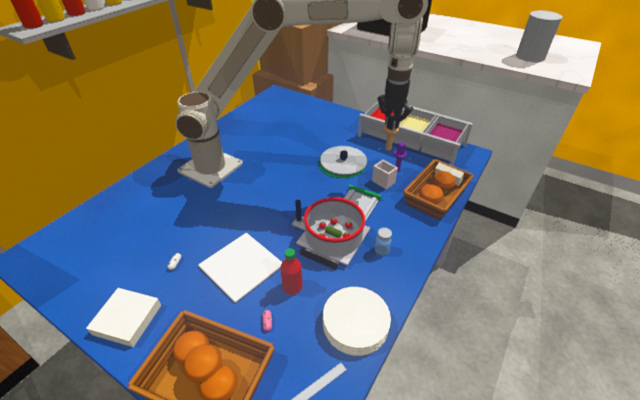

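Run:
```python
from h import *
print(rel([.6333,-.128,.25],1.633))
```

```text
(array([-0.417 ,  0.091 , -0.0062]), array([ 0.0021, -0.0016, -0.2913]))
```

Emit:
{"fn": "apply_moves", "kwargs": {
  "plan": [-0.03,0.006,-0.006,0,0,-0.02,-0.06,0.013,-0.006,0.002,-0.002,-0.04,-0.1,0.022,-0.006,0.002,-0.002,-0.07,-0.14,0.03,-0.006,0.002,-0.002,-0.1,-0.18,0.039,-0.006,0.002,-0.002,-0.13,-0.22,0.048,-0.006,0.002,-0.002,-0.16,-0.26,0.057,-0.006,0.002,-0.002,-0.19,-0.3,0.065,-0.006,0.002,-0.002,-0.22,-0.33,0.072,-0.006,0.002,-0.002,-0.25,-0.36,0.079,-0.006,0.002,-0.002,-0.27,-0.39,0.085,-0.006,0.002,-0.002,-0.29,-0.417,0.091,-0.006,0.002,-0.002,-0.291]
}}

```text
clock: 12.53
eef_pos: [0.6322, -0.1298, 0.2486]
tool_rot: [0.685, 0.729, -0.0, -0.001]
ft_force: [0.2, 0.9, -0.7]
grip_width: 0.0232
```

Emit:
{"fn": "apply_moves", "kwargs": {
  "plan": [0,0,0,0,0,0,0,0,0,0,0,0]
}}

```text
clock: 12.7
eef_pos: [0.6324, -0.1296, 0.2486]
tool_rot: [0.686, 0.727, -0.0, -0.001]
ft_force: [-0.5, 0.8, -0.9]
grip_width: 0.0231
```

Run:
```python
from h import *
c,T,im,o=snap("wrist","w11");print(o["eef_pos"],fk(o),rel([.6333,-.128,.25],1.633))
snap("top","t11");snap("scene","s11")
im=cv2.imread("pics/s11.png");cv2.imwrite("pics/s11z.png",cv2.resize(im[120:280,230:430],None,fx=4,fy=3.7,interpolation=cv2.INTER_CUBIC))
```

```text
[ 0.63244935 -0.12956493  0.24857978] (np.float64(0.05849689027781328), array([-0.00195761,  0.00130985, -0.99999723])) (array([ 0.0002,  0.0006, -0.0011]), array([-0.0015, -0.0016, -0.0017]))
```

View pics/w11.png

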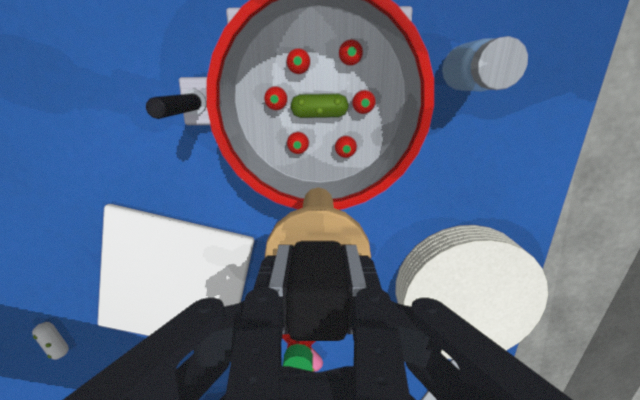

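View pics/s11z.png

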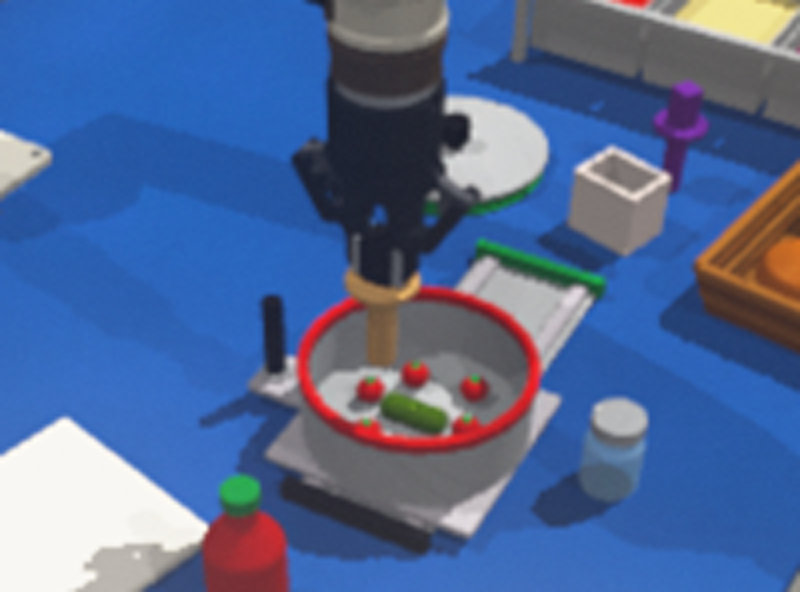

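Emit:
{"fn": "apply_moves", "kwargs": {
  "plan": [0,0,0.015,0,0,0,0,0,0.03,0,0,0,0,0,0.05,0,0,0,0,0,0.07,0,0,0,0,0,0.09,0,0,0,0,0,0.105,0,0,0,0,0,0.115,0,0,0,0,0,0.12,0,0,0,0,0,0.12,0,0,0,0,0,0.12,0,0,0]
}}

```text
clock: 13.68
eef_pos: [0.6341, -0.1272, 0.1314]
tool_rot: [0.685, 0.729, 0.001, 0.001]
ft_force: [0.5, -0.2, -0.3]
grip_width: 0.0233
```

Run:
```python
from h import *
o=sensors.get_obs();print(o["eef_pos"],fk(o))
e=np.array([-.0618,.998]);ex=np.array([.998,.0618]);d=o["eef_pos"][:2]-[.6295,-.066];print(d@ex,d@e)
for k in range(25):
    a=-np.pi/2+k*np.pi/12; r=.044; print(k,round(r*np.sin(a)+r,3),round(r*np.cos(a),3))
snap("scene","s12")
im=cv2.imread("pics/s12.png");cv2.imwrite("pics/s12z.png",cv2.resize(im[120:280,230:430],None,fx=4,fy=3.7,interpolation=cv2.INTER_CUBIC))
```

```text
[ 0.63413937 -0.12724637  0.13139024] (np.float64(0.06287387449274776), array([ 2.28798135e-03,  1.78241952e-04, -9.99997367e-01]))
0.0008450665666933557 -0.06141059097498325
0 0.0 0.0
1 0.001 0.011
2 0.006 0.022
3 0.013 0.031
4 0.022 0.038
5 0.033 0.043
6 0.044 0.044
7 0.055 0.043
8 0.066 0.038
9 0.075 0.031
10 0.082 0.022
11 0.087 0.011
12 0.088 0.0
13 0.087 -0.011
14 0.082 -0.022
15 0.075 -0.031
16 0.066 -0.038
17 0.055 -0.043
18 0.044 -0.044
19 0.033 -0.043
20 0.022 -0.038
21 0.013 -0.031
22 0.006 -0.022
23 0.001 -0.011
24 0.0 -0.0
```

View pics/s12z.png

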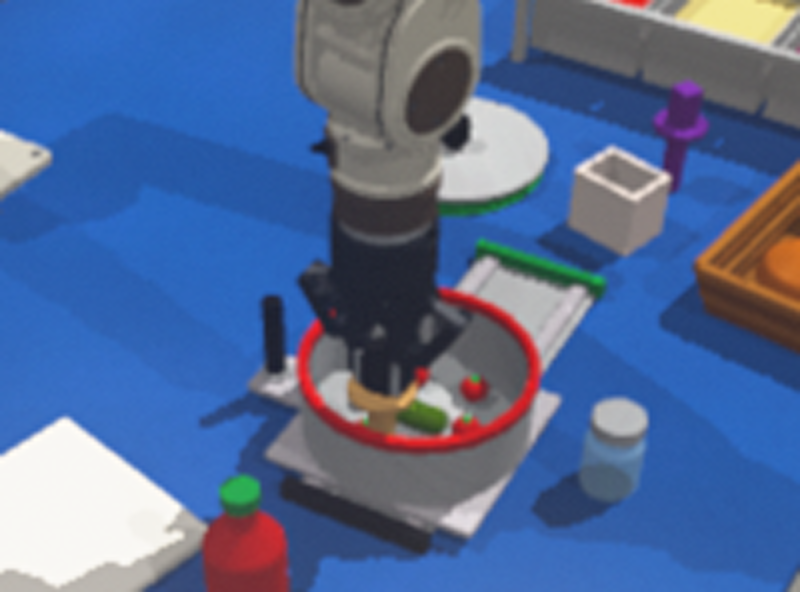

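Emit:
{"fn": "apply_moves", "kwargs": {
  "plan": [0.004,0.014,0.003,0,0,0,0.013,0.026,0.003,0,0,0,0.025,0.035,0.003,0,0,0,0.037,0.04,0.003,0,0,0,0.05,0.043,0.003,0,0,0,0.061,0.044,0.003,0,0,0,0.072,0.043,0.003,0,0,0,0.083,0.038,0.003,0,0,0,0.092,0.031,0.003,0,0,0,0.099,0.022,0.003,0,0,0,0.104,0.011,0.003,0,0,0,0.105,0,0.003,0,0,0]
}}

```text
clock: 14.73
eef_pos: [0.6258, -0.0214, 0.1279]
tool_rot: [0.684, 0.729, 0.001, 0.0]
ft_force: [0.4, -1.1, -0.8]
grip_width: 0.0234
```

```bash
cat >> h.py <<'E'
def potxy(o=None):
    o=o or sensors.get_obs();d=o["eef_pos"][:2]-[.6295,-.066];return (d@[.998,.0618]).round(4),(d@[-.0618,.998]).round(4),o["eef_pos"][2].round(4),fk(o)[1].round(3),o["ft_force"].round(1)
E
python3 - <<'E'
from h import *
print(potxy())
snap("top","t13")
im=cv2.imread("pics/t13.png");cv2.imwrite("pics/t13z.png",cv2.resize(im[100:230,240:400],None,fx=5,fy=4.6,interpolation=cv2.INTER_CUBIC))
E
```

```text
(np.float64(-0.001), np.float64(0.0448), np.float64(0.1279), array([ 0.001,  0.001, -1.   ]), array([ 0.4, -1.1, -0.8]))
```

View pics/t13z.png

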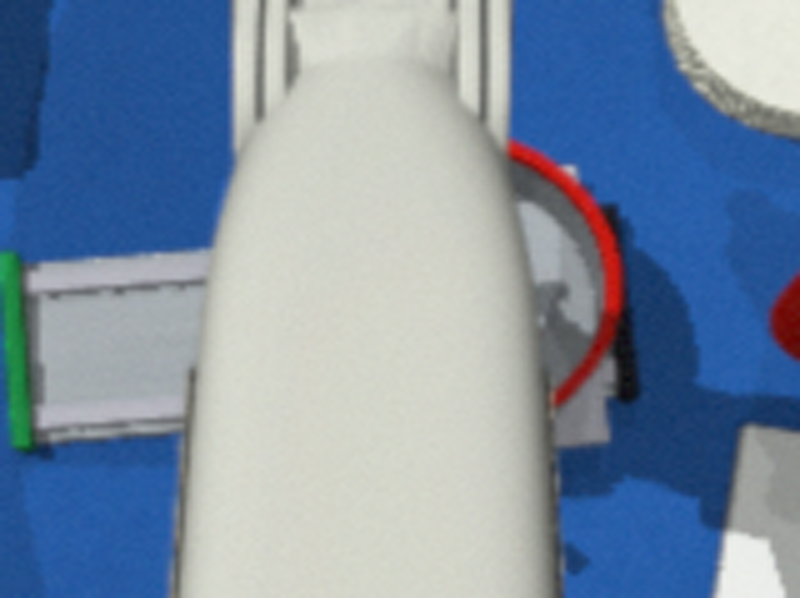

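Emit:
{"fn": "apply_moves", "kwargs": {
  "plan": [-0.001,-0.011,0,0,0,0,-0.006,-0.022,0,0,0,0,-0.013,-0.031,0,0,0,0,-0.022,-0.038,0,0,0,0,-0.033,-0.043,0,0,0,0,-0.044,-0.044,0,0,0,0,-0.055,-0.043,0,0,0,0,-0.066,-0.038,0,0,0,0,-0.075,-0.031,0,0,0,0,-0.082,-0.022,0,0,0,0,-0.087,-0.011,0,0,0,0,-0.088,0,0,0,0,0]
}}

```text
clock: 15.78
eef_pos: [0.634, -0.113, 0.1276]
tool_rot: [0.686, 0.728, 0.001, 0.001]
ft_force: [0.4, 0.1, -2.1]
grip_width: 0.0233
```

Run:
```python
from h import *
print(potxy()); snap("wrist","w14");
```

```text
(np.float64(0.0016), np.float64(-0.0472), np.float64(0.1276), array([ 0.002, -0.   , -1.   ]), array([ 0.4,  0.1, -2.1]))
```

View pics/w14.png

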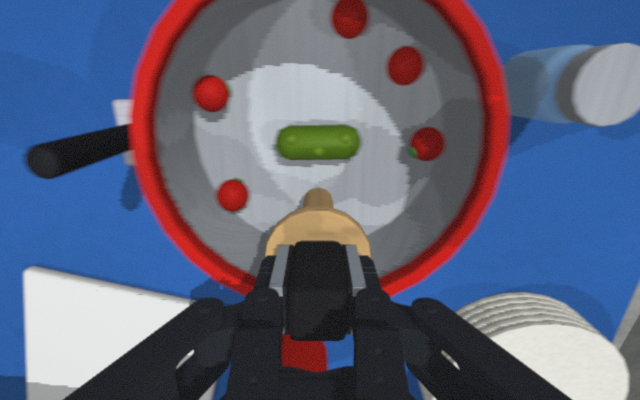

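Five tomatoes are visible and displaced, and the gherkin is central. On with rounds 2 and 3.

Emit:
{"fn": "apply_moves", "kwargs": {
  "plan": [0.001,0.011,0,0,0,0,0.006,0.022,0,0,0,0,0.013,0.031,0,0,0,0,0.022,0.038,0,0,0,0,0.033,0.043,0,0,0,0,0.045,0.044,0,0,0,0,0.057,0.043,0,0,0,0,0.068,0.038,0,0,0,0,0.078,0.031,0,0,0,0,0.085,0.022,0,0,0,0,0.09,0.011,0,0,0,0,0.092,0,0,0,0,0]
}}

```text
clock: 16.83
eef_pos: [0.6255, -0.0172, 0.128]
tool_rot: [0.684, 0.729, 0.001, 0.0]
ft_force: [-0.6, 0.3, 0.1]
grip_width: 0.0237
```

Emit:
{"fn": "apply_moves", "kwargs": {
  "plan": [-0.001,-0.011,0,0,0,0,-0.006,-0.022,0,0,0,0,-0.013,-0.031,0,0,0,0,-0.022,-0.038,0,0,0,0,-0.033,-0.043,0,0,0,0,-0.045,-0.044,0,0,0,0,-0.057,-0.043,0,0,0,0,-0.068,-0.038,0,0,0,0,-0.078,-0.031,0,0,0,0,-0.085,-0.022,0,0,0,0,-0.09,-0.011,0,0,0,0,-0.092,0,0,0,0,0]
}}

```text
clock: 17.83
eef_pos: [0.6339, -0.113, 0.1275]
tool_rot: [0.686, 0.728, 0.001, 0.001]
ft_force: [0.4, -0.6, -0.7]
grip_width: 0.0233
```

Run:
```python
from h import *
print(potxy()); snap("wrist","w15");
```

```text
(np.float64(0.0015), np.float64(-0.0472), np.float64(0.1275), array([ 0.002, -0.   , -1.   ]), array([ 0.4, -0.6, -0.7]))
```

View pics/w15.png

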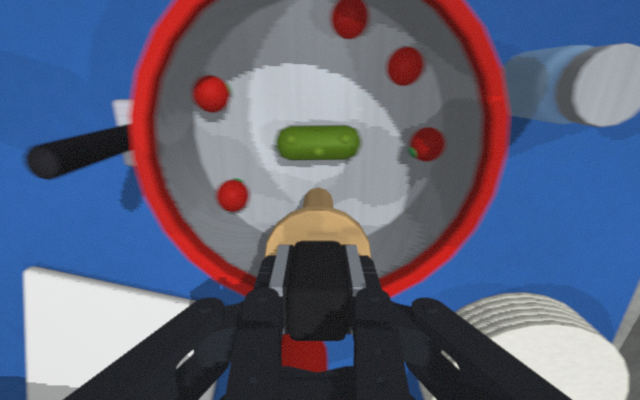

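Emit:
{"fn": "apply_moves", "kwargs": {
  "plan": [-0.003,0.013,0,0,0,0,0.002,0.026,0,0,0,0,0.01,0.037,0,0,0,0,0.021,0.045,0,0,0,0,0.033,0.05,0,0,0,0,0.047,0.052,0,0,0,0,0.06,0.05,0,0,0,0,0.073,0.045,0,0,0,0,0.084,0.037,0,0,0,0,0.092,0.026,0,0,0,0,0.097,0.013,0,0,0,0,0.099,0,0,0,0,0]
}}

```text
clock: 18.88
eef_pos: [0.6248, -0.0099, 0.1281]
tool_rot: [0.684, 0.729, 0.001, 0.0]
ft_force: [-1.8, 0.2, -1.8]
grip_width: 0.0235
```

Emit:
{"fn": "apply_moves", "kwargs": {
  "plan": [-0.002,-0.013,0,0,0,0,-0.007,-0.026,0,0,0,0,-0.015,-0.037,0,0,0,0,-0.026,-0.045,0,0,0,0,-0.038,-0.05,0,0,0,0,-0.052,-0.052,0,0,0,0,-0.065,-0.05,0,0,0,0,-0.078,-0.045,0,0,0,0,-0.089,-0.037,0,0,0,0,-0.097,-0.026,0,0,0,0,-0.102,-0.013,0,0,0,0,-0.104,0,0,0,0,0]
}}

```text
clock: 19.88
eef_pos: [0.6344, -0.1183, 0.1275]
tool_rot: [0.686, 0.728, 0.001, 0.001]
ft_force: [-0.3, -0.1, -1.5]
grip_width: 0.0237
```

Emit:
{"fn": "apply_moves", "kwargs": {
  "plan": [0.001,0.013,0,0,0,0,0.004,0.02,0,0,0,0,0.015,0.02,-0.01,0,0,0,0.025,0.01,-0.03,0,0,0,0.025,0.01,-0.05,0,0,0,0.025,0.01,-0.07,0,0,0,0.025,0.01,-0.09,0,0,0,0.025,0.01,-0.11,0,0,0,0.025,0.01,-0.125,0,0,0,0.025,0.01,-0.125,0,0,0]
}}

```text
clock: 20.72
eef_pos: [0.6427, -0.09, 0.258]
tool_rot: [0.685, 0.729, 0.003, 0.004]
ft_force: [-0.3, 0.5, 0.4]
grip_width: 0.0238
```

Run:
```python
from h import *
print(potxy()); snap("wrist","w16");print(rel([.6405,.299,.25],1.342))
```

```text
(np.float64(0.0117), np.float64(-0.0247), np.float64(0.258), array([ 0.009, -0.001, -1.   ]), array([-0.3,  0.5,  0.4]))
(array([0.3883, 0.0226, 0.0054]), array([ 0.0065, -0.0003,  0.2913]))
```

View pics/w16.png

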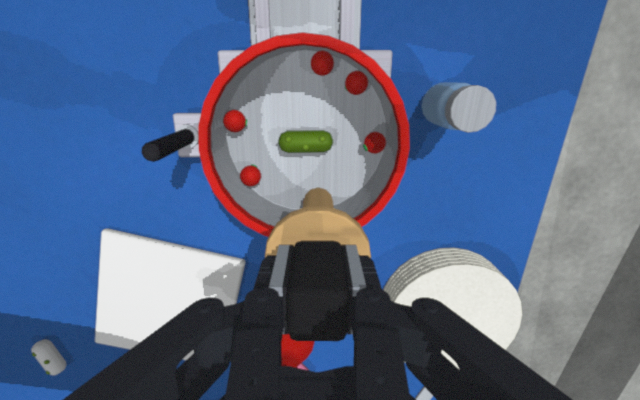

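Emit:
{"fn": "apply_moves", "kwargs": {
  "plan": [0.03,0.002,0.003,0,0,0.02,0.06,0.004,0.005,0.006,0,0.05,0.1,0.006,0.005,0.006,0,0.08,0.14,0.008,0.005,0.006,0,0.11,0.18,0.01,0.005,0.006,0,0.14,0.22,0.013,0.005,0.006,0,0.17,0.26,0.016,0.005,0.006,0,0.2,0.3,0.018,0.005,0.006,0,0.23,0.335,0.02,0.005,0.006,0,0.26,0.365,0.022,0.005,0.006,0,0.28,0.388,0.0226,0.005,0.006,0,0.291,0.388,0.0226,0.005,0.006,0,0.291]
}}

```text
clock: 21.77
eef_pos: [0.6376, 0.3041, 0.245]
tool_rot: [0.781, 0.624, -0.003, -0.003]
ft_force: [-0.8, 0.1, -1.5]
grip_width: 0.0234
```

Run:
```python
from h import *
c,T,im,o=snap("wrist","w17");print(o["eef_pos"],fk(o),rel([.6405,.299,.25],1.340))
im=snap("top","t17")[2][:,:,::-1]
a=cv2.imread("pics/top0.png")[115:225,280:390];b=im[115:225,280:390]
cv2.imwrite("pics/cmp.png",cv2.resize(np.hstack([a,b]),None,fx=3.6,fy=3.6,interpolation=cv2.INTER_CUBIC))
```

```text
[0.6375776  0.3040975  0.24495346] (np.float64(-0.2226226119561587), array([-0.00834204,  0.00136313, -0.99996428])) (array([-0.0018,  0.0028, -0.0048]), array([-0.0077,  0.0023,  0.0065]))
```

View pics/cmp.png

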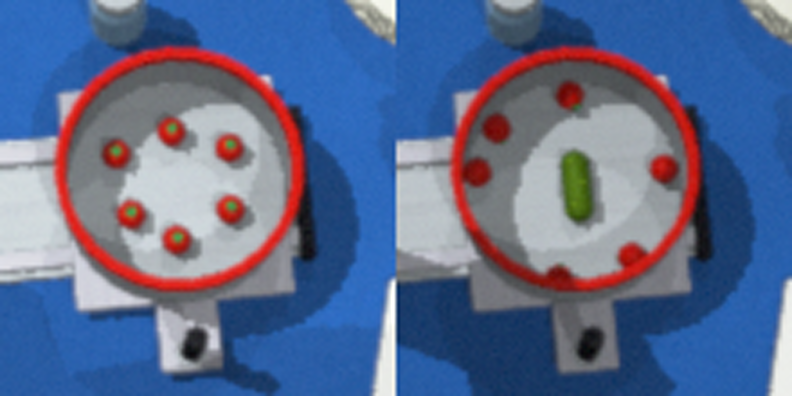

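View pics/w17.png

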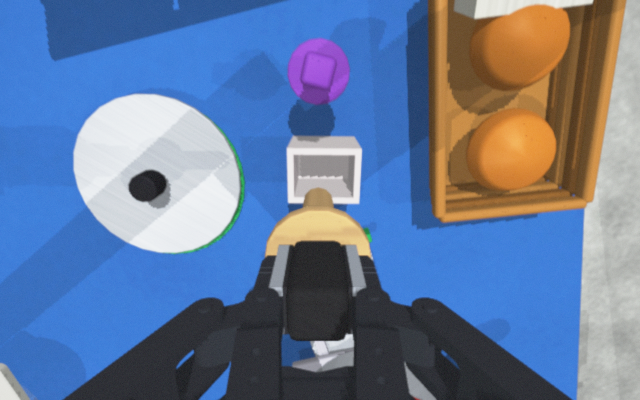

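All six tomatoes have moved and the carrier is still at its start station. Lowering the stick into the holder.

Emit:
{"fn": "apply_moves", "kwargs": {
  "plan": [-0.002,0.003,0,-0.008,0.002,0.0065,-0.002,0.003,0,-0.008,0.002,0.0065,-0.002,0.003,0.02,-0.008,0.002,0.0065,-0.002,0.003,0.04,-0.008,0.002,0.0065,-0.002,0.003,0.06,-0.008,0.002,0.0065,-0.002,0.003,0.08,-0.008,0.002,0.0065,-0.002,0.003,0.1,-0.008,0.002,0.0065,-0.002,0.003,0.115,-0.008,0.002,0.0065,-0.002,0.003,0.13,-0.008,0.002,0.0065,-0.002,0.003,0.14,-0.008,0.002,0.0065,-0.002,0.003,0.143,-0.008,0.002,0.0065,-0.002,0.003,0.143,-0.008,0.002,0.0065]
}}

```text
clock: 22.87
eef_pos: [0.6413, 0.2946, 0.1041]
tool_rot: [0.786, 0.619, 0.001, 0.001]
ft_force: [-0.5, 0.7, 0.0]
grip_width: 0.0237
```

Run:
```python
from h import *
c,T,im,o=snap("wrist","w18");print(o["eef_pos"],fk(o),rel([.6405,.299,.097],1.340),o["ft_force"])
```

```text
[0.6412859  0.29456657 0.1041264 ] (np.float64(-0.2369506607348044), array([ 2.14056387e-03,  9.27013777e-05, -9.99997705e-01])) (array([ 0.0034, -0.0023,  0.0083]), array([ 0.0037, -0.0018, -0.0058])) [-0.49788076  0.67764844  0.02753068]
```

View pics/w18.png

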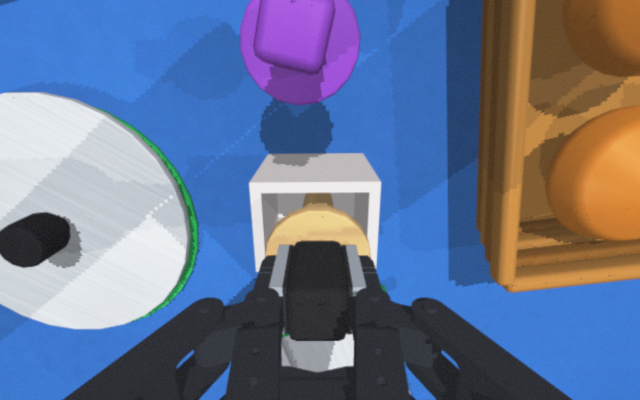

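Emit:
{"fn": "apply_moves", "kwargs": {
  "plan": [0.002,-0.001,0.004,0,0,0,0.003,-0.001,0.007,0,0,0,0.003,-0.001,0.007,0,0,0,0.003,-0.001,0.007,0,0,0]
}}

```text
clock: 23.25
eef_pos: [0.6414, 0.2993, 0.0981]
tool_rot: [0.785, 0.619, 0.002, 0.001]
ft_force: [0.4, 0.4, -0.2]
grip_width: 0.0234
```

Emit:
{"fn": "apply_moves", "kwargs": {
  "plan": [0,0,0,0,0,0,0,0,0,0,0,0,0,0,0,0,0,0,0,0,0,0,0,0,0,0,0,0,0,0,0,0,-0.01,0,0,0,0,0,-0.03,0,0,0,0,0,-0.05,0,0,0,0,0,-0.08,0,0,0,0,0,-0.11,0,0,0,0,0,-0.12,0,0,0,0,0,-0.12,0,0,0],
  "grip": 0.06
}}

```text
clock: 24.25
eef_pos: [0.6428, 0.2998, 0.2239]
tool_rot: [0.785, 0.619, 0.006, 0.002]
ft_force: [0.6, 1.3, 0.5]
grip_width: 0.06
```

Run:
```python
from h import *
c,T,im,o=snap("wrist","w19");print(o["eef_pos"],fk(o),o["joint_pos"].round(2),rel([.40,.30,.22],1.340))
```

```text
[0.64283961 0.2997805  0.22391891] (np.float64(-0.23567785268080504), array([ 0.01248151,  0.00494114, -0.99990989])) [ 0.44  0.69  0.68  1.55 -0.    2.24] (array([-0.0559, -0.2354, -0.0012]), array([ 0.0077, -0.0051, -0.0047]))
```

View pics/w19.png

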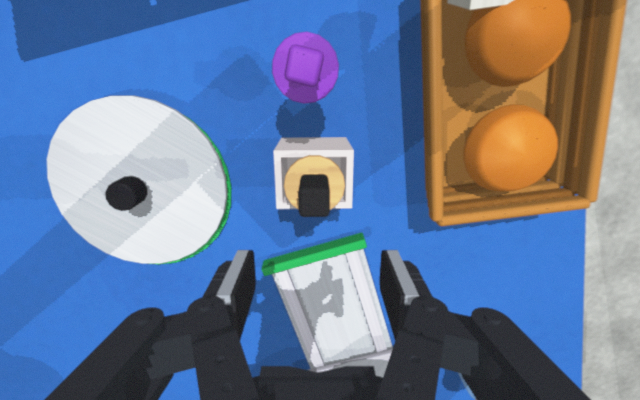

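The stick stands upright in its holder at wrist (313,190). On to the lid.

Run:
```python
from h import *
print(rel([.43,.245,.2],1.340))
```

```text
(array([-0.1025, -0.1936,  0.0189]), array([ 0.0077, -0.0051, -0.0047]))
```

Emit:
{"fn": "apply_moves", "kwargs": {
  "plan": [-0.02,-0.035,0,0.008,-0.005,0,-0.04,-0.07,0,0.008,-0.005,-0.005,-0.06,-0.105,0.005,0.008,-0.005,-0.005,-0.08,-0.14,0.01,0.008,-0.005,-0.005,-0.095,-0.175,0.018,0.008,-0.005,-0.005,-0.103,-0.194,0.02,0.008,-0.005,-0.005,-0.103,-0.194,0.02,0.008,-0.005,-0.005,-0.103,-0.194,0.02,0.008,-0.005,-0.005]
}}

```text
clock: 24.97
eef_pos: [0.4266, 0.2434, 0.1961]
tool_rot: [0.783, 0.621, -0.004, -0.001]
ft_force: [0.5, 0.7, 0.1]
grip_width: 0.0601
```

Run:
```python
from h import *
c,T,im,o=snap("wrist","w20");print(o["eef_pos"],fk(o))
```

```text
[0.42657525 0.24343271 0.19609193] (np.float64(-0.22973108258944006), array([-0.00697117, -0.00331769, -0.9999702 ]))
```

View pics/w20.png

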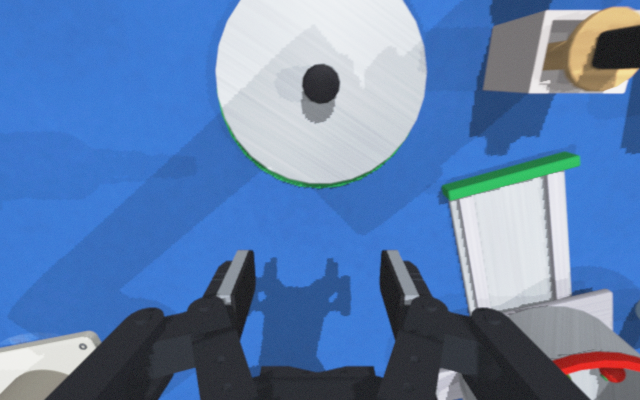

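Run:
```python
from h import *
o=sensors.get_obs();c=optics.camera("wrist");T=campose(c,o)
for z in (.051,.055): print("knob",z,back(c,T,(321,83),z))
P=back(c,T,[(216,73),(427,73),(321,185)],.018);print(P,np.linalg.norm(P[1]-P[0]))
for u in range(215,430,70): pass
k=back(c,T,(321,83),.053)[0];print(rel([k[0],k[1],.10],1.340),k)
```

```text
knob 0.051 [[0.44852495 0.32373728 0.051     ]]
knob 0.055 [[0.44850616 0.32378049 0.055     ]]
[[0.35665477 0.35401047 0.018     ]
 [0.54529052 0.30955506 0.018     ]
 [0.4263022  0.22671806 0.018     ]] 0.1938033337001101
(array([0.0822, 0.0013, 0.0965]), array([-0.0042,  0.0031,  0.0002])) [0.44851555 0.32375889 0.053     ]
```

Emit:
{"fn": "apply_moves", "kwargs": {
  "plan": [0.03,0.001,0.02,-0.004,0.003,0,0.06,0.001,0.05,-0.004,0.003,0,0.08,0.001,0.08,-0.004,0.003,0,0.08,0.001,0.096,-0.004,0.003,0,0.08,0.001,0.096,-0.004,0.003,0,0.08,0.001,0.096,-0.004,0.003,0]
}}

```text
clock: 25.57
eef_pos: [0.447, 0.3212, 0.0992]
tool_rot: [0.784, 0.621, -0.002, -0.0]
ft_force: [-0.7, -0.8, 0.2]
grip_width: 0.0605
```

Run:
```python
from h import *
c,T,im,o=snap("wrist","w21");print(o["eef_pos"],fk(o),rel([.4478,.3225,.026],1.34))
```

```text
[0.44703869 0.32117589 0.09920191] (np.float64(-0.2307877293698182), array([-0.00333135, -0.00230606, -0.99999179])) (array([ 0.001 , -0.0003,  0.0748]), array([-0.0006,  0.0006, -0.0004]))
```

View pics/w21.png

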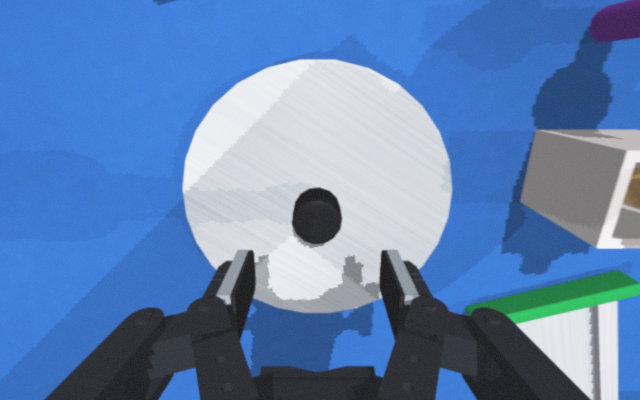

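Run:
```python
from h import *
o=sensors.get_obs();c=optics.camera("wrist");T=campose(c,o)
P=back(c,T,[(318,59),(318,313),(184,190),(452,190)],.018);print(P[:2].mean(0),P[2:].mean(0),np.linalg.norm(P[0]-P[1]),np.linalg.norm(P[2]-P[3]))
print(back(c,T,(317.5,210),.053))
```

```text
[0.44750713 0.32139917 0.018     ] [0.44977685 0.33102923 0.018     ] 0.19571758067366776 0.19420487524126787
[[0.44902756 0.32959564 0.053     ]]
```

Emit:
{"fn": "apply_moves", "kwargs": {
  "plan": [0.001,0,0.02,0,0,0,0.001,0,0.04,0,0,0,0.001,0,0.055,0,0,0,0.001,0,0.066,0,0,0,0.001,0,0.072,0,0,0,0.001,0,0.073,0,0,0,0.001,0,0.073,0,0,0]
}}

```text
clock: 26.25
eef_pos: [0.4479, 0.3226, 0.0286]
tool_rot: [0.784, 0.621, 0.0, -0.0]
ft_force: [-0.1, 0.4, 0.1]
grip_width: 0.0602
```

Run:
```python
from h import *
c,T,im,o=snap("wrist","w22");print(o["eef_pos"],fk(o),rel([.4478,.322,.026],1.34))
```

```text
[0.44787086 0.32262118 0.02859178] (np.float64(-0.23095974261241609), array([ 4.97139313e-04,  6.40397655e-04, -9.99999671e-01])) (array([-0.0009, -0.0001,  0.0029]), array([ 0.0008, -0.0013, -0.0001]))
```

View pics/w22.png

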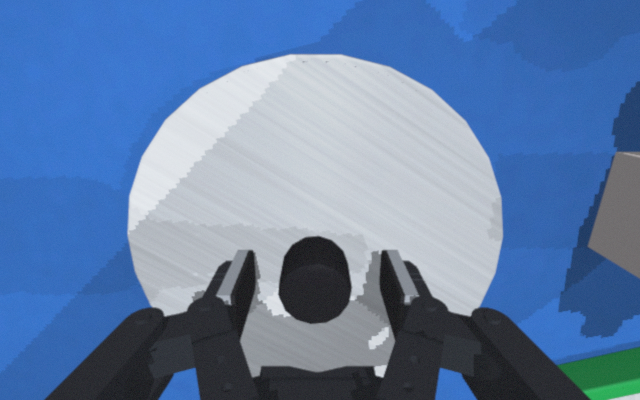

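Knob centred between the pads. Close and lift.

Emit:
{"fn": "apply_moves", "kwargs": {
  "plan": [0,0,0.002,0,0,0,0,0,0.002,0,0,0,0,0,0.002,0,0,0,0,0,0.002,0,0,0,0,0,0.002,0,0,0,0,0,0.002,0,0,0,0,0,0.002,0,0,0],
  "grip": 0.0
}}

```text
clock: 26.88
eef_pos: [0.4477, 0.3229, 0.0267]
tool_rot: [0.784, 0.621, 0.001, -0.0]
ft_force: [-0.8, -0.5, 5.3]
grip_width: 0.0305
```

Emit:
{"fn": "apply_moves", "kwargs": {
  "plan": [0,0,-0.01,0,0,0,0,0,-0.025,0,0,0,0,0,-0.045,0,0,0,0,0,-0.07,0,0,0,0,0,-0.095,0,0,0,0,0,-0.12,0,0,0,0,0,-0.145,0,0,0,0,0,-0.165,0,0,0,0,0,-0.175,0,0,0,0,0,-0.175,0,0,0,0,0,-0.175,0,0,0]
}}

```text
clock: 27.8
eef_pos: [0.4472, 0.3224, 0.2004]
tool_rot: [0.784, 0.621, -0.0, -0.0]
ft_force: [0.0, -0.6, -1.8]
grip_width: 0.0303
```

Run:
```python
from h import *
c,T,im,o=snap("wrist","w23");print(o["eef_pos"],fk(o),rel([.6295,-.066,.20],1.34),o["grip_width"],o["ft_force"])
```

```text
[0.44715459 0.32235882 0.20040961] (np.float64(-0.23055255809702224), array([-7.60734246e-04, -3.11791629e-04, -9.99999662e-01])) (array([-0.3359,  0.2667, -0.0004]), array([-0.0021,  0.0021,  0.0003])) 0.030261583773174297 [ 0.00811686 -0.61573891 -1.7859359 ]
```

View pics/w23.png

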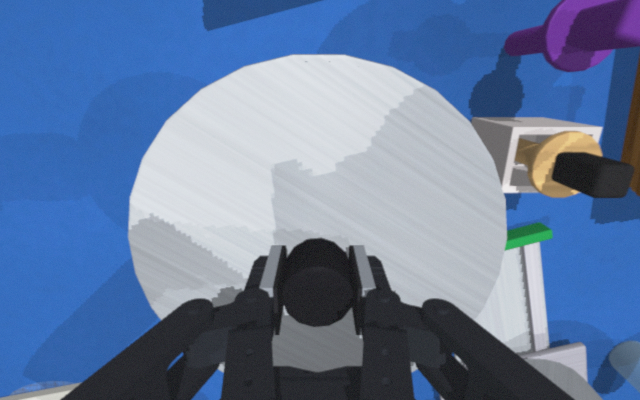

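Emit:
{"fn": "apply_moves", "kwargs": {
  "plan": [-0.01,0.008,0,0,0,0,-0.03,0.024,0,0,0,0,-0.055,0.044,0,0,0,0,-0.08,0.064,0,0,0,0,-0.105,0.084,0,0,0,0,-0.13,0.103,0,0,0,0,-0.155,0.123,0,0,0,0,-0.18,0.143,0,0,0,0,-0.205,0.163,0,0,0,0,-0.23,0.183,0,0,0,0,-0.255,0.203,0,0,0,0,-0.27,0.215,0,0,0,0]
}}

```text
clock: 28.85
eef_pos: [0.5949, 0.0063, 0.1986]
tool_rot: [0.785, 0.62, -0.002, -0.0]
ft_force: [0.8, 0.5, -1.8]
grip_width: 0.0303
```

Run:
```python
from h import *
print(rel([.6295,-.066,.20],1.34))
```

```text
(array([-0.0623,  0.0504, -0.0014]), array([-0.0031,  0.0025, -0.0029]))
```

Emit:
{"fn": "apply_moves", "kwargs": {
  "plan": [-0.02,0.016,0,0,0,0,-0.04,0.032,0,0,0,0,-0.055,0.044,0,0,0,0,-0.062,0.05,0,0,0,0,-0.062,0.05,0,0,0,0,-0.062,0.05,0,0,0,0]
}}

```text
clock: 29.35
eef_pos: [0.6286, -0.0615, 0.1993]
tool_rot: [0.784, 0.621, -0.001, -0.001]
ft_force: [0.5, 0.8, -2.3]
grip_width: 0.0301
```

Run:
```python
from h import *
c,T,im,o=snap("wrist","w24");print(o["eef_pos"],rel([.6295,-.066,.20],1.34))
snap("scene","s24")
im=cv2.imread("pics/s24.png");cv2.imwrite("pics/s24z.png",cv2.resize(im[120:280,230:430],None,fx=4,fy=3.7,interpolation=cv2.INTER_CUBIC))
```

```text
[ 0.62857488 -0.0614785   0.1993246 ] (array([-0.005 ,  0.0021, -0.0002]), array([-0.0029, -0.0001,  0.0005]))
```

View pics/s24z.png

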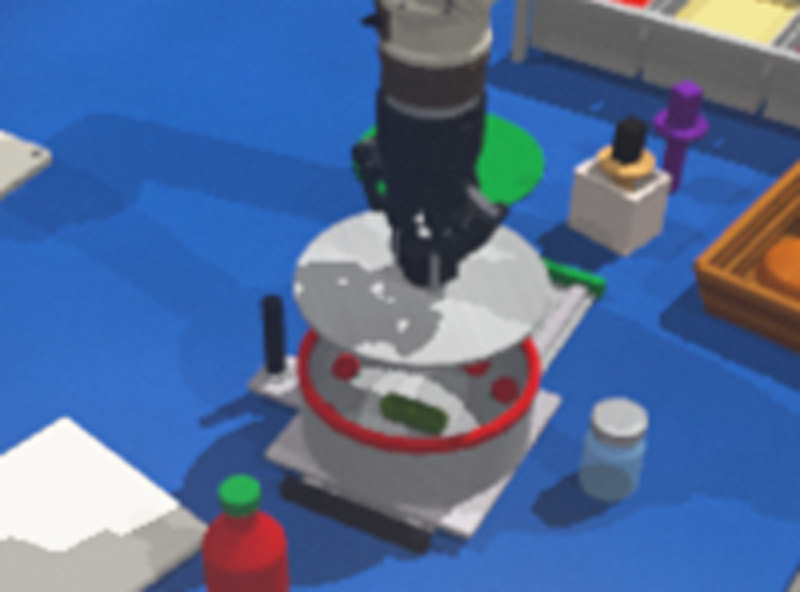

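View pics/w24.png

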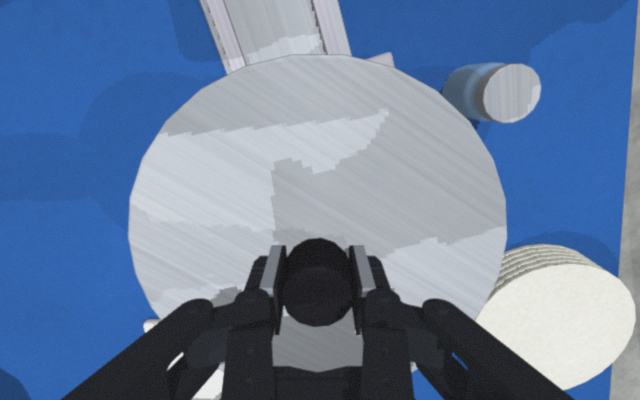

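Emit:
{"fn": "apply_moves", "kwargs": {
  "plan": [-0.003,0.002,0,-0.002,0,0,-0.003,0.002,0.015,-0.002,0,0,-0.003,0.002,0.03,-0.002,0,0,-0.003,0.002,0.045,-0.002,0,0,-0.003,0.002,0.06,-0.002,0,0,-0.003,0.002,0.067,-0.002,0,0,-0.003,0.002,0.07,-0.002,0,0,-0.003,0.002,0.07,-0.002,0,0,-0.003,0.002,0.07,-0.002,0,0]
}}

```text
clock: 30.2
eef_pos: [0.6312, -0.0644, 0.1317]
tool_rot: [0.784, 0.621, 0.001, 0.001]
ft_force: [-0.6, -0.2, -2.2]
grip_width: 0.0307
```

Run:
```python
from h import *
c,T,im,o=snap("wrist","w25");print(o["eef_pos"],rel([.6295,-.065,.1205],1.34),o["ft_force"],fk(o))
snap("scene","s25")
im=cv2.imread("pics/s25.png");cv2.imwrite("pics/s25z.png",cv2.resize(im[170:270,280:400],None,fx=6,fy=6,interpolation=cv2.INTER_CUBIC))
```

```text
[ 0.63117254 -0.0643928   0.13165249] (array([-0.0009, -0.0018,  0.0115]), array([ 0.0036, -0.    ,  0.0006])) [-0.6045056  -0.15607848 -2.22348529] (np.float64(-0.22997513078367898), array([ 2.76505568e-03, -7.22754368e-04, -9.99995916e-01]))
```

View pics/s25z.png

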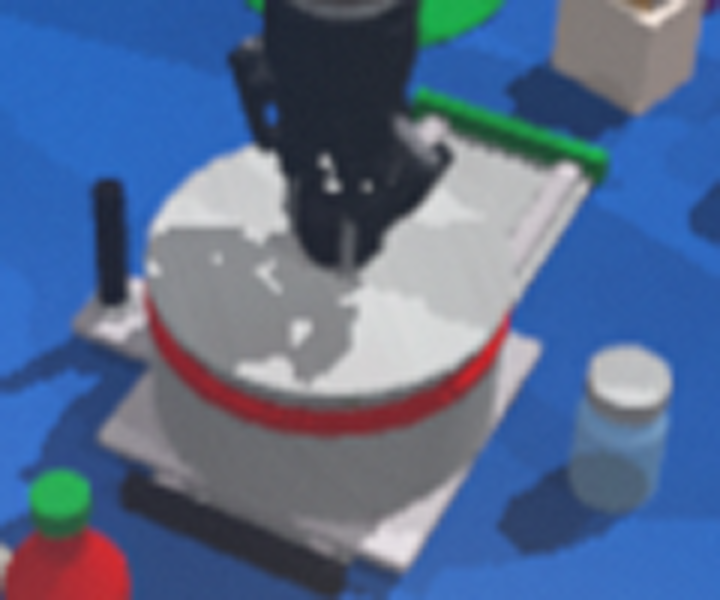

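Emit:
{"fn": "apply_moves", "kwargs": {
  "plan": [0,-0.001,0.004,0.001,0,0,0,-0.001,0.008,0.001,0,0,0,-0.001,0.012,0.001,0,0,0,-0.001,0.014,0.001,0,0,0,-0.001,0.014,0.001,0,0]
}}

```text
clock: 30.72
eef_pos: [0.6299, -0.0645, 0.1171]
tool_rot: [0.784, 0.621, 0.0, 0.0]
ft_force: [-0.2, -0.1, 0.9]
grip_width: 0.0301
```

Emit:
{"fn": "apply_moves", "kwargs": {
  "plan": [0,0,0.002,0,0,0,0,0,0.004,0,0,0,0,0,0.006,0,0,0,0,0,0.006,0,0,0]
}}

```text
clock: 31.05
eef_pos: [0.6299, -0.0645, 0.1118]
tool_rot: [0.784, 0.621, 0.0, 0.001]
ft_force: [-2.5, 1.0, 4.1]
grip_width: 0.0302
```

Emit:
{"fn": "apply_moves", "kwargs": {
  "plan": [0,0,0.001,0,0,0,0,0,0.002,0,0,0,0,0,0.003,0,0,0,0,0,0.003,0,0,0]
}}

```text
clock: 31.38
eef_pos: [0.6299, -0.0645, 0.1107]
tool_rot: [0.784, 0.621, 0.001, 0.001]
ft_force: [-5.8, 0.1, 13.1]
grip_width: 0.0302
```

Emit:
{"fn": "apply_moves", "kwargs": {
  "plan": [0,0,0.001,0,0,0,0,0,0.002,0,0,0,0,0,0.003,0,0,0,0,0,0.003,0,0,0]
}}

```text
clock: 31.72
eef_pos: [0.63, -0.0645, 0.1105]
tool_rot: [0.784, 0.621, 0.002, 0.002]
ft_force: [-9.4, 0.9, 25.4]
grip_width: 0.0303
```

Run:
```python
from h import *
snap("scene","s26")
im=cv2.imread("pics/s26.png");cv2.imwrite("pics/s26z.png",cv2.resize(im[170:270,280:400],None,fx=6,fy=6,interpolation=cv2.INTER_CUBIC))
print(sensors.get_obs()["ft_force"],sensors.get_obs()["eef_pos"])
```

```text
[-9.65584376  0.60066556 23.46829448] [ 0.62999534 -0.0645416   0.11052645]
```

View pics/s26z.png

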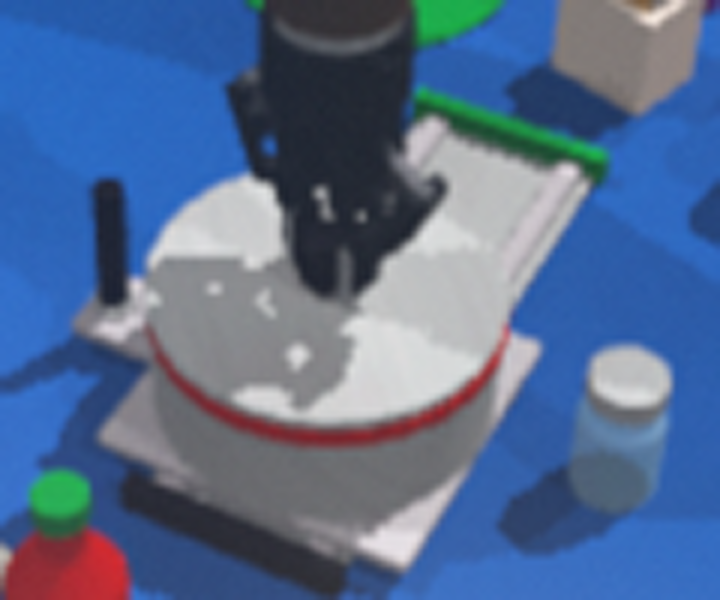

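Emit:
{"fn": "apply_moves", "kwargs": {
  "plan": [0,0,0.002,0,0,0,0,0,0.002,0,0,0,0,0,0.002,0,0,0,0,0,-0.002,0,0,0,0,0,-0.005,0,0,0,0,0,-0.005,0,0,0]
}}

```text
clock: 32.27
eef_pos: [0.6302, -0.0645, 0.1106]
tool_rot: [0.784, 0.621, 0.001, 0.001]
ft_force: [-3.0, 0.6, 9.1]
grip_width: 0.0305
```

Emit:
{"fn": "apply_moves", "kwargs": {
  "plan": [0,0,0,0,0,0,0,0,0,0,0,0,0,0,0,0,0,0,0,0,0,0,0,0,0,0,0,0,0,0,0,0,-0.01,0,0,0,0,0,-0.03,0,0,0,0,0,-0.06,0,0,0,0,0,-0.1,0,0,0,0,0,-0.12,0,0,0,0,0,-0.12,0,0,0],
  "grip": 0.06
}}

```text
clock: 33.18
eef_pos: [0.6328, -0.0648, 0.2375]
tool_rot: [0.784, 0.621, 0.005, 0.005]
ft_force: [0.8, -0.6, 1.4]
grip_width: 0.0601
```

Run:
```python
from h import *
c,T,im,o=snap("wrist","w27");print(o["eef_pos"],fk(o)[0],o["ft_force"])
snap("scene","s27");snap("top","t27")
im=cv2.imread("pics/s27.png");cv2.imwrite("pics/s27z.png",cv2.resize(im[170:270,280:400],None,fx=6,fy=6,interpolation=cv2.INTER_CUBIC))
```

```text
[ 0.63277158 -0.06475579  0.23753192] -0.2306117118504296 [ 0.79283542 -0.62954313  1.42881503]
```

View pics/s27z.png

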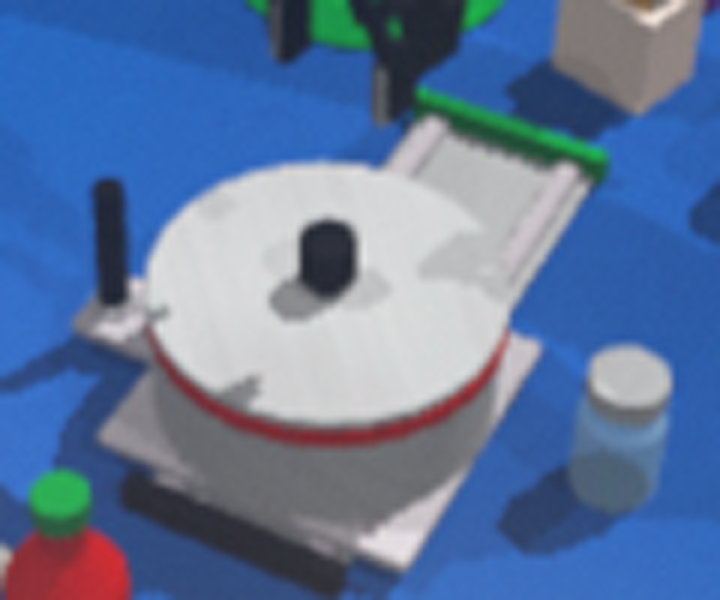

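View pics/w27.png

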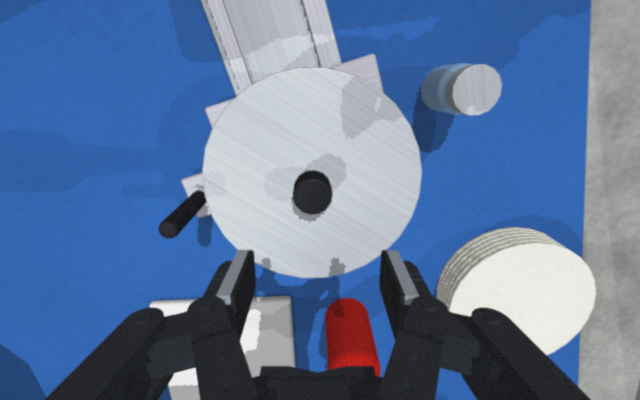

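The lid sits level and the seal is down, stalled at 25 N with no further motion. The post comes next.

Run:
```python
from h import *
print(rel([.45,-.078,.22],.2))
```

```text
(array([-0.0543, -0.1717,  0.0098]), array([ 8.0000e-04, -3.0000e-04,  1.1402e+00]))
```

Emit:
{"fn": "apply_moves", "kwargs": {
  "plan": [-0.054,-0.172,0.01,0,0,1.14,-0.054,-0.172,0.01,0,0,1.14,-0.054,-0.172,0.01,0,0,1.14,-0.054,-0.172,0.01,0,0,1.14,-0.054,-0.172,0.01,0,0,1.14,-0.054,-0.172,0.01,0,0,1.14,-0.054,-0.172,0.01,0,0,1.14,-0.054,-0.172,0.01,0,0,1.14,-0.054,-0.172,0.01,0,0,1.14,-0.054,-0.172,0.01,0,0,1.14,-0.054,-0.172,0.01,0,0,1.14,-0.054,-0.172,0.01,0,0,1.14],
  "grip": 0.035
}}

```text
clock: 34.33
eef_pos: [0.4493, -0.0776, 0.2188]
tool_rot: [0.995, 0.101, -0.001, -0.0]
ft_force: [0.5, 0.2, -0.5]
grip_width: 0.0349
```

Run:
```python
from h import *
c,T,im,o=snap("wrist","w28");print(o["eef_pos"],fk(o),o["joint_pos"].round(2))
```

```text
[ 0.44931235 -0.0775792   0.21882109] (np.float64(-1.3680230418034973), array([-1.45405603e-03, -3.49837011e-05, -9.99998942e-01])) [-0.17  0.16 -0.13  1.28 -0.    2.77]
```

View pics/w28.png

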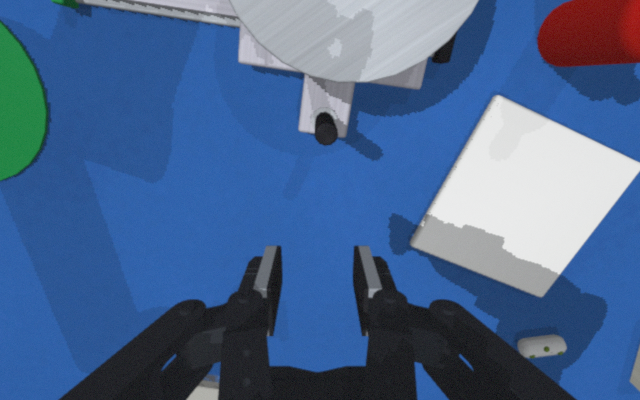

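Run:
```python
from h import *
im=cv2.imread("pics/w28.png");cv2.imwrite("pics/w28z.png",cv2.resize(im[95:155,290:370],None,fx=8,fy=8,interpolation=cv2.INTER_CUBIC))
o=sensors.get_obs();c=optics.camera("wrist");T=campose(c,o)
k=back(c,T,(326,133),.115)[0];print(k,rel([k[0],k[1],.15],.2))
```

```text
[ 0.49608012 -0.0737671   0.115     ] (array([0.0463, 0.0055, 0.0691]), array([0.    , 0.0007, 0.0019]))
```

View pics/w28z.png

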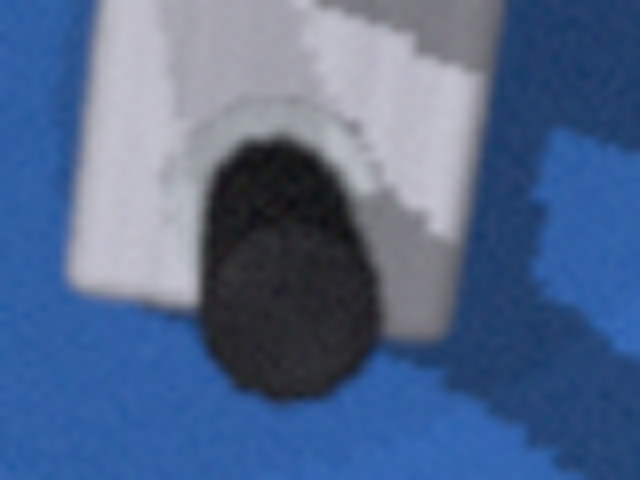

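Emit:
{"fn": "apply_moves", "kwargs": {
  "plan": [0.02,0.003,0.02,0,0,0,0.04,0.0055,0.05,0,0,0,0.046,0.0055,0.069,0,0,0,0.046,0.0055,0.069,0,0,0,0.046,0.0055,0.069,0,0,0],
  "grip": 0.045
}}

```text
clock: 34.85
eef_pos: [0.4949, -0.0737, 0.1496]
tool_rot: [0.995, 0.1, -0.002, -0.0]
ft_force: [-0.9, -0.1, 0.4]
grip_width: 0.0447
```

Run:
```python
from h import *
c,T,im,o=snap("wrist","w29");print(o["eef_pos"],fk(o),rel([.4955,-.074,.08],.2))
```

```text
[ 0.49489955 -0.07370327  0.14959948] (np.float64(-1.369528850167323), array([-3.53187266e-03,  1.80818696e-04, -9.99993747e-01])) (array([-0.0001,  0.    ,  0.0709]), array([0.0001, 0.0008, 0.0009]))
```

View pics/w29.png

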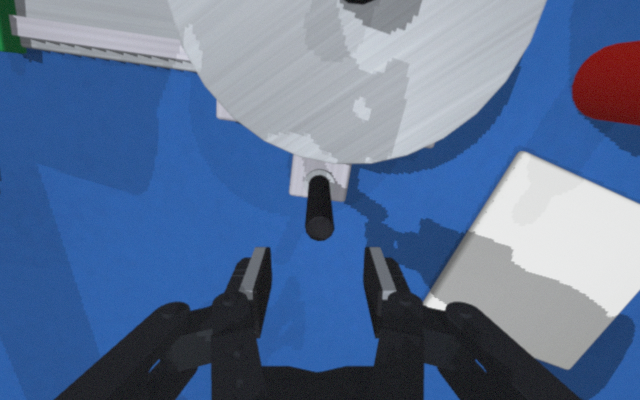

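Emit:
{"fn": "apply_moves", "kwargs": {
  "plan": [0,0,0.015,0,0,0,0,0,0.03,0,0,0,0,0,0.045,0,0,0,0,0,0.057,0,0,0,0,0,0.065,0,0,0,0,0,0.065,0,0,0,0,0,0.065,0,0,0]
}}

```text
clock: 35.48
eef_pos: [0.4964, -0.0741, 0.0868]
tool_rot: [0.995, 0.1, 0.001, 0.0]
ft_force: [0.1, 0.1, 0.2]
grip_width: 0.045
```

Run:
```python
from h import *
c,T,im,o=snap("wrist","w30");p=o["eef_pos"];print(p,o["ft_force"],rel(p+np.array([-.062,.998,0])*.16,.2))
```

```text
[ 0.49644583 -0.07413286  0.08678309] [0.05702558 0.06871771 0.18230903] (array([ 2.160e-02, -1.586e-01,  1.000e-04]), array([ 0.0012, -0.0023,  0.0002]))
```

View pics/w30.png

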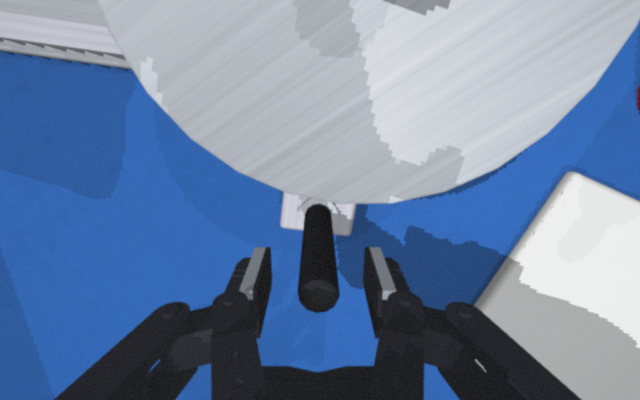

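Emit:
{"fn": "apply_moves", "kwargs": {
  "plan": [0.001,-0.007,0,0,0,0,0.002,-0.013,0,0,0,0,0.003,-0.02,0,0,0,0,0.004,-0.029,0,0,0,0,0.005,-0.038,0,0,0,0,0.0065,-0.047,0,0,0,0,0.0075,-0.056,0,0,0,0,0.009,-0.065,0,0,0,0,0.01,-0.074,0,0,0,0,0.0115,-0.083,0,0,0,0,0.0125,-0.092,0,0,0,0,0.014,-0.1,0,0,0,0]
}}

```text
clock: 36.53
eef_pos: [0.4908, 0.0224, 0.0865]
tool_rot: [0.995, 0.098, 0.001, 0.006]
ft_force: [0.1, -16.0, 1.9]
grip_width: 0.0449
```

Run:
```python
from h import *
c,T,im,o=snap("wrist","w31");p=o["eef_pos"];print(p,o["ft_force"],o["joint_pos"].round(2))
snap("top","t31")
```

```text
[0.49084196 0.02238732 0.08649872] [  0.14652701 -15.96958255   1.90994972] [ 0.05  0.34 -0.26  0.97 -0.01  3.  ]
```

View pics/w31.png

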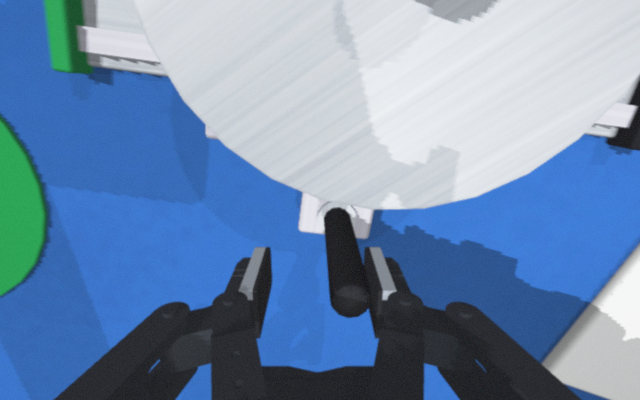

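View pics/t31.png

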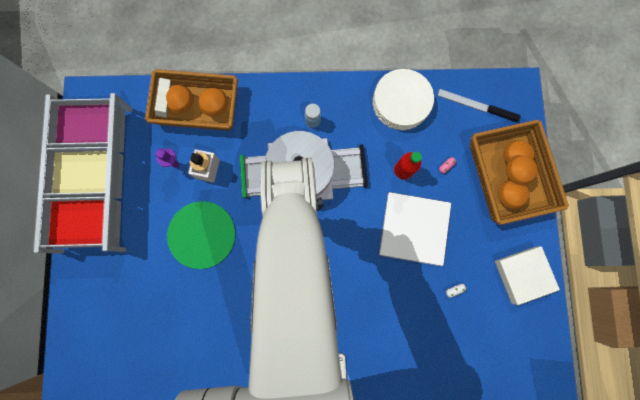

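Emit:
{"fn": "apply_moves", "kwargs": {
  "plan": [0.001,-0.009,0,0,0,-0.01,0.0025,-0.018,0,0,0,-0.02,0.0035,-0.027,0,0,0,-0.03,0.005,-0.036,0,0,0,-0.04,0.006,-0.044,0,0,0,-0.05,0.007,-0.051,0,0,0,-0.06,0.008,-0.057,0,0,0,-0.06,0.0085,-0.062,0,0,0,-0.06,0.0085,-0.062,0,0,0,-0.06]
}}

```text
clock: 37.38
eef_pos: [0.4855, 0.086, 0.0864]
tool_rot: [0.992, 0.129, -0.0, 0.005]
ft_force: [-2.1, -12.4, 4.9]
grip_width: 0.0451
```

Emit:
{"fn": "apply_moves", "kwargs": {
  "plan": [0.0005,-0.002,0,0,0,0,0.0005,-0.004,0,0,0,0,0.001,-0.006,0,0,0,0,0.001,-0.006,0,0,0,0]
}}

```text
clock: 37.72
eef_pos: [0.4853, 0.089, 0.0863]
tool_rot: [0.992, 0.128, -0.0, 0.008]
ft_force: [-0.4, -20.9, 4.2]
grip_width: 0.0452
```

Emit:
{"fn": "apply_moves", "kwargs": {
  "plan": [0.0005,-0.002,0,0,0,0,0.0005,-0.004,0,0,0,0,0.0005,-0.004,0,0,0,0,0.0005,-0.004,0,0,0,0]
}}

```text
clock: 38.05
eef_pos: [0.4853, 0.0891, 0.0861]
tool_rot: [0.992, 0.126, -0.0, 0.012]
ft_force: [2.2, -30.4, 3.2]
grip_width: 0.045
```

Run:
```python
from h import *
c,T,im,o=snap("wrist","w32");print(o["eef_pos"],o["ft_force"])
snap("scene","s32")
im=cv2.imread("pics/s32.png");cv2.imwrite("pics/s32z.png",cv2.resize(im[130:270,280:440],None,fx=5,fy=4.2,interpolation=cv2.INTER_CUBIC))
```

```text
[0.48532696 0.08906437 0.08614638] [  2.1680258  -30.39572758   3.19751839]
```

View pics/s32z.png

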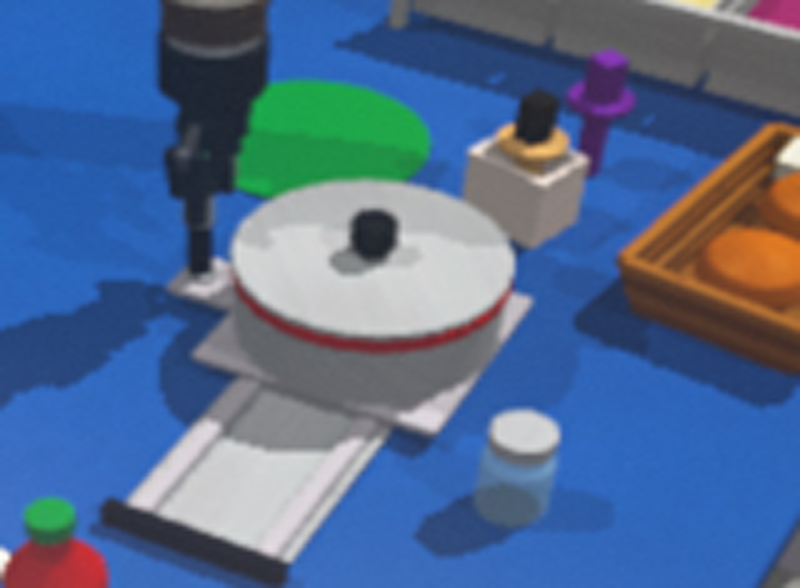

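The carrier is hard against the stop: 30 N gives no further travel. I back the finger off and lift clear.

Emit:
{"fn": "apply_moves", "kwargs": {
  "plan": [-0.001,0.006,0,0,0,0,-0.002,0.012,0,0,0,0,-0.003,0.021,0,0,0,0,-0.003,0.021,0,0,0,0,-0.003,0.021,0,0,0,0]
}}

```text
clock: 38.57
eef_pos: [0.4874, 0.0786, 0.0858]
tool_rot: [0.992, 0.13, 0.0, -0.0]
ft_force: [0.4, 0.0, 0.5]
grip_width: 0.0453
```

Run:
```python
from h import *
c,T,im,o=snap("wrist","w33");print(o["eef_pos"],o["ft_force"],fk(o))
```

```text
[0.48743286 0.07858083 0.08581436] [0.41063362 0.04190286 0.49986005] (np.float64(-1.3105513064620316), array([ 7.54626306e-04,  3.53836747e-04, -9.99999653e-01]))
```

View pics/w33.png

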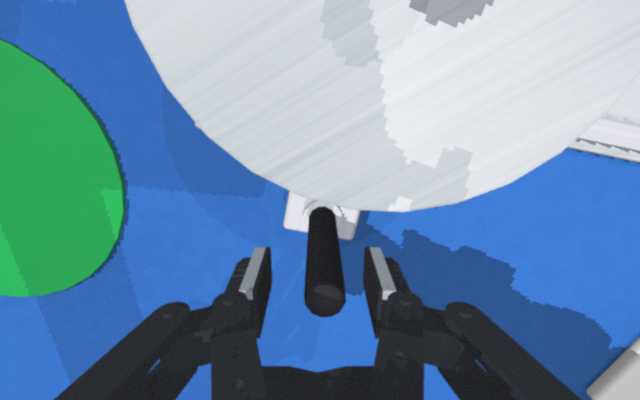

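Post free between the fingers; straight up, then away toward the robot.

Emit:
{"fn": "apply_moves", "kwargs": {
  "plan": [0,0,-0.02,0,0,0,0,0,-0.05,0,0,0,0,0,-0.08,0,0,0,0,0,-0.12,0,0,0,-0.03,0,-0.14,0,0,0,-0.06,0,-0.15,0,0,0,-0.1,0,-0.15,0,0,0,-0.14,0,-0.15,0,0,0,-0.17,0,-0.15,0,0,0,-0.18,0,-0.15,0,0,0,-0.18,0,-0.15,0,0,0,-0.18,0,-0.15,0,0,0]
}}

```text
clock: 39.62
eef_pos: [0.3141, 0.0324, 0.2361]
tool_rot: [0.992, 0.13, 0.001, 0.0]
ft_force: [0.2, -0.9, -0.3]
grip_width: 0.0451
```

Run:
```python
from h import *
c,T,im,o=snap("top","t34");print(o["eef_pos"],o["ft_force"])
b=im[90:260,130:350][:,:,::-1]
cv2.imwrite("pics/t34z.png",cv2.resize(b,None,fx=3.5,fy=3.4,interpolation=cv2.INTER_CUBIC))
s=snap("scene","s34")[2][:,:,::-1];cv2.imwrite("pics/s34z.png",cv2.resize(s[130:270,280:440],None,fx=5,fy=4.2,interpolation=cv2.INTER_CUBIC))
print("knob",back(c,T,[(0,0)],.139))
P=np.array([.6295,-.066])+.15*np.array([-.062,.998]);print(P,proj(c,T,[[P[0],P[1],.139]]))
```

```text
[0.31405181 0.03244451 0.23609104] [ 0.19271949 -0.86461594 -0.27505979]
knob [[1.11053307 0.8547504  0.139     ]]
[0.6202 0.0837] [[274.23501445 162.47862261]]
```

View pics/t34z.png

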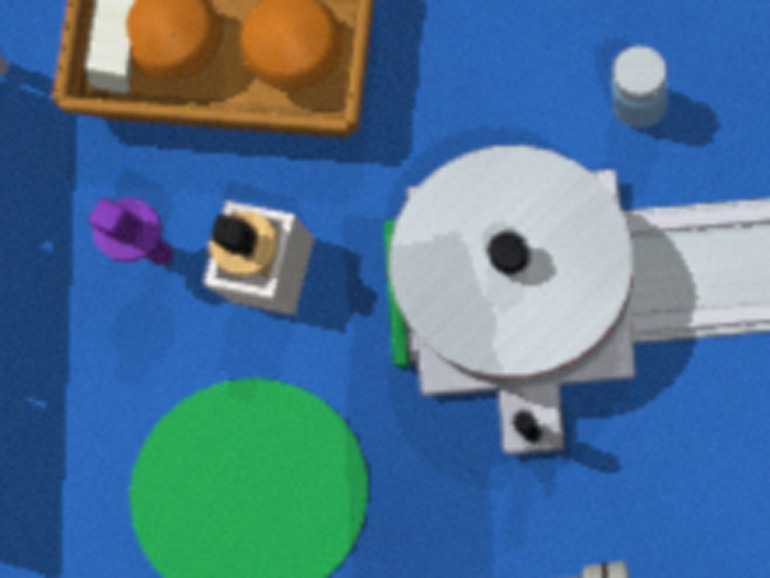

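View pics/s34z.png

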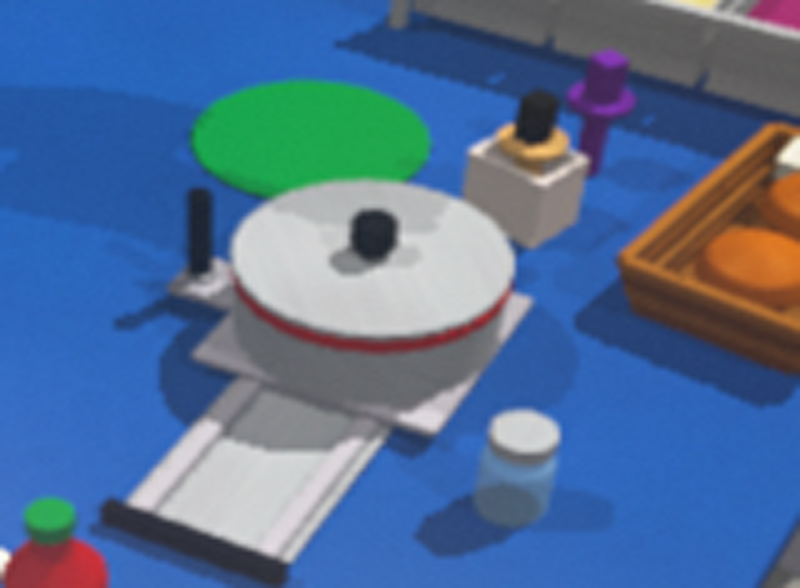

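```bash
python3 -c "
from workcell import bot
print(bot.job_done())"
```

```text
the job is handed in; nothing more can be done
None
```

The whole job is done and handed in at about 40 s of the 210 s allowed; the hand-in gave no verdict.

- **Gherkins:** there was only one green half on the board, and I put it in the pot. The pink and white look-alikes were left alone.
- **Stirring:** I made three wide rounds with the stick's end about 8 mm above the pot floor, at 44 to 52 mm radius. A before-and-after comparison from the top camera showed all six tomatoes well moved. The stick stands upright back in its holder.
- **Lid and seal:** I laid the lid on and pressed until 25 N gave no further movement. About 2 mm of red still shows, which fits the seal being fully down.
- **Carrier:** I pushed it by the post until 30 N gave no further travel. The lid knob is within about 3 mm of where it should be with the carrier at the end stop.
- **Last checks:** the final top and scene pictures show the lid level, the plate against the green stop, the stick standing, and the bottle and shaker not visibly moved. The gripper is clear of everything. No check failed, but once the lid was on I could no longer see the food, so that it is all still inside is inferred from the lid being closed.

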